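Rebuild the pinion and spacer pack of a trailer winch

ROBOT

A 7-joint arm with a two-finger parallel gripper is mounted at the origin on the work surface. World frame = base frame: x ahead of the robot, y to its left, z up, the work surface at z = 0. Lengths are in m, angles in rad, forces in N, time in s.
With the tool pointing down it reaches from about 0.4 to 0.875 m from the base axis. Payload 6.5 kg.
Tool frame: the origin (TCP) lies midway between the tips of the shut fingers; the grasp point (between the pads) lies 19 mm behind it; z points along the fingers, y is the line along which they close (so a half turn about z gives the same grasp; the last joint's range is limited). The gripper opens to 88 mm and grips with 3 to 60 N. Pads are 18 mm wide; open, the fingers measure 123 mm over their backs; the gripper's body (75 mm by 187 mm) begins 45 mm behind the grasp point.
Start: joints at [-1.257, 0.536, -0.004, 1.538, 0.003, 1.067, -0.071], TCP at [0.241, 0.604, 0.239] pointing down, gripper open.
Joint ranges: [-2.7, 2.7], [-0.37, 2.16], [-1.27, 1.26], [0.24, 2.4], [-1.31, 4.45], [0.19, 1.91], [-2.76, 2.76]. Speed limits (rad/s): [2.39, 2.39, 3.14, 3.14, 3.14, 3.14, 3.14].

INTERFACE

Orientations are given as [roll, pitch, yaw] about the fixed x, y, z axes, in that order (R = Rz(yaw) Ry(pitch) Rx(roll)).
In Python, from cell import robot gives the robot as it stands.
- The arm moves only by the shell command python3 -m creep 'ROWS' [OPENING] [FORCE]. ROWS is text: rows parted by semicolons, each of 4 numbers parted by spaces: the shift along the tool's x, y, z in m, then the turn about the tool's z in rad. In form: dx dy dz yaw; .... A call has 1 to 12 rows; each row shifts and turns the commanded pose from where the row before left it, along the tool's axes as they then stand; what a row does not reach is not made up. A row lasts 1/8 s, in which the tool goes at most 62.5 mm and 10.7 degrees, less where a joint would pass 70% of its speed; a pose out of reach is approached as far as the arm can. A call with a gripper value outside its range is refused whole. OPENING is the finger opening in m, from 0 to 0.0881, set as the call begins (- or left out, the last holds). The fingers move at their own pace and stop on an object; FORCE is the grip in N (left out, the last holds). Time passes only in rows, so rows that do not move let the fingers close. It gives the time, the measured TCP pose, the force, the opening and the grip force at its end, in the units of the state.
- robot.get_obs(): the state, without advancing time (a new reading comes with each control period).
- robot.get_image(name): name is "scene" or "top" or "wrist"; returns the picture (420x560x3 uint8, red, green, blue); there is no depth.
- robot.get_calibration(name): a dict with "K" (3x3 intrinsics, pixels), "R" (3x3) and "t" (3): a world point X has camera coordinates R X + t; the wrist camera has in their place "T_tool_cam" (4x4, takes a point from camera to tool coordinates, whose origin is the TCP and whose axes are the flange's). Camera axes: x right, y down, z forward; pixel columns grow to the right and rows downward; lengths in m; the calibration is good to about 2 mm. A picture is of the moment at which its call begins: read the wrist's pose just before it. get_calibration takes no time and is no camera call.
- robot.sign_off(): hands the job in; it is judged then, once.
The state is a dict: "time": time; "q": joint angles; "dq": joint speeds; "effort": joint torques, N m; "tcp_pos": TCP position; "tcp_rot": TCP orientation; "wrist_force": force on the tool from outside, world axes, zero at the start; "torque": the same for the moment, N m; "grip_width": finger opening in m; "finger_force": force on a finger pad.
Only numpy, scipy, OpenCV 4.12 (cv2) and the standard library are available. Lean on these libraries where they do the work, as an engineer would, in place of code of your own. Each camera call takes 0.05 s, during which the arm holds its last target. There are 200 camera calls.

TASK

Move the degreaser tin aside, fetch the winch pinion from behind it and fit it on the winch's stub shaft, rocking it about its axis as you lower it until its teeth drop into mesh with the drum gear and it sits fully home, never forcing or dropping it on the winch. Then lay every spacer disc that is on the bench flat and centred on the pinion's flange, one on another around its square sleeve, and close the pack with the steel pressure plate on top, collar up. Put the tin back upright where it stood and leave the mug, squeegee and tyre gauge alone.

Things in the scene. Friction and masses are not known exactly. Their poses are not given: they have to be found in the camera images.
- winch: Opened trailer winch lying on its side, bolted to the bench. Its grey steel side plate, 315 x 196 x 6 mm, lies flat on the bench. Origin on the bench under the stub shaft's axis, z up, x pointing from the stub to the drum: the plate runs from -75 to +240 mm in x and 98 mm either way in y; a folded web 85 mm high closes its far (+x) end.
- stub (a point): Point on the axis of the winch's stub shaft at its seat, 8 mm above the bench: here rests the underside of the fully seated pinion. Axes as the winch's. The stub is 17 mm in diameter with a tapered tip and rises 30 mm above this point, which is 10 mm above the drum gear's upper face.
- pinion: Steel pinion, 0.6 kg, 84 mm tall, upright behind the tin (farther from the robot). Origin at the centre of its underside, z up its axis. 14 straight teeth, 78 mm over the tips, from 0 to 32 mm; about 6 degrees of each 25.7 degree pitch let it drop into mesh. From below a blind bore, 20 mm wide, 32 mm deep, takes the stub. Standing on the drum gear's teeth it is 20 mm too high.
- tin: Upright rectangular steel degreaser tin, 0.55 kg, with a blank paper label, 58 mm thick (x) by 100 mm wide (y) by 165 mm high, with a black cap 30 mm across and 12 mm high on top, 28 mm to +y of the middle. Origin at the centre of its underside, z up.
- spacer1: Black plastic spacer disc, flat ring 64 mm outside, 40 mm bore, 8 mm thick, 60 g, lying flat. Origin at the centre of its underside. The spacers are alike; two to four of them are there.
- spacer2: As spacer1.
- spacer3: As spacer1.
- spacer4: As spacer1.
- pressure_plate: Dark steel pressure plate, 0.15 kg, lying flat, collar up: a ring 64 mm outside, 6 mm thick, with a raised collar 50 mm outside from 6 to 20 mm; bore 40 mm right through. Origin at the centre of its underside, z up out of the collar.
- mug: Bystander: blue ceramic mug of valve caps, 82 mm across, 92 mm high, handle to its +y. Origin under its centre.
- squeegee: Bystander: white plastic squeegee lying on the bench, 250 mm blade along its y, 160 mm handle along +x, 25 mm high. Origin on the bench under the middle of the blade holder.
- tyre_gauge: Bystander: stainless steel stick tyre gauge 155 mm long lying along its x, 19 mm thick. Origin on the bench below its middle.
- brush_rack: Fixed black slotted rack with five upright detailing brushes, 110 x 340 mm, 190 mm high; long side along its y. Origin under its centre.
- drum_axis (a point): Point on the drum's axis, 120 mm from the stub's, at the upper face of the drum's steel gear (28 mm above the bench). The gear is 20 mm thick, has 34 straight teeth, 178 mm over the tips, and is locked: it does not turn. How its teeth stand differs from start to start and is not reported. The bare drum above it has a 112 mm flange, its top 88 mm above the bench.
- sleeve_top (a point): Top centre of the pinion's solid square drive sleeve, 84 mm above its underside; axes as the pinion's. The sleeve, 24 x 24 mm with sides along x and y, is what to grip; it rises 46 mm from the flange, which is 62 mm in diameter and 6 mm thick, its upper face 38 mm above the pinion's underside.
Things that resemble listed ones, but are neither listed nor needed, are in the scene too. What is shaped like the tin but green or pink is not meant.

How it is judged:
On the way, in this order (a step that is already met when the one before it is completed fails the run):
1. the tin is moved aside (distance of tin from where it was at the start of the episode above 0.08 m), for 0.2 s.
2. the pinion is on the stub, in mesh and fully home (horizontal distance between pinion and stub below 0.004 m and z of pinion in the frame of stub below 0.003 m and angle between pinion's own z axis and vertical below 0.06 rad), for 0.3 s.
3. every spacer lies flat around the sleeve on the pinion's flange (horizontal distance between each of spacer1, spacer2, spacer3, spacer4 and pinion below 0.006 m and z of spacer1 in the frame of pinion between 0.036 and 0.066 m and (angle between spacer1's own z axis and vertical below 0.08 rad or angle between spacer1's own z axis and vertical above 3.06 rad) and z of spacer2 in the frame of pinion between 0.036 and 0.066 m and (angle between spacer2's own z axis and vertical below 0.08 rad or angle between spacer2's own z axis and vertical above 3.06 rad) and z of spacer3 in the frame of pinion between 0.036 and 0.066 m and (angle between spacer3's own z axis and vertical below 0.08 rad or angle between spacer3's own z axis and vertical above 3.06 rad) and z of spacer4 in the frame of pinion between 0.036 and 0.066 m and (angle between spacer4's own z axis and vertical below 0.08 rad or angle between spacer4's own z axis and vertical above 3.06 rad)), for 0.3 s.
4. the pressure plate lies flat on top of the spacers, collar up (horizontal distance between pressure_plate and pinion below 0.006 m and angle between pressure_plate's own z axis and vertical below 0.08 rad and z of pressure_plate in the frame of pinion between 0.052 and 0.074 m and z of each of spacer1, spacer2, spacer3, spacer4 in the frame of pressure_plate below -0.003 m), for 0.3 s.
At the end, for the whole second after the job is handed in: Pinion upright, within 4 mm of the stub axis and 3 mm of fully down; every spacer present flat on its flange round the sleeve and the pressure plate flat on top, collar up, all within 6 mm of its axis; tin upright within 30 mm of where it stood; all at rest (all of step 2 and all of step 3 and all of step 4 and distance of tin from where it was at the start of the episode below 0.03 m and angle between tin's own z axis and vertical below 0.06 rad and linear speed of each of pinion, pressure_plate, tin, spacer1, spacer2, spacer3, spacer4 below 0.02 m/s); the robot touches nothing.
It fails at once if the pinion is forced against the winch (over 120 N) (contact force between pinion and winch above 120 N).
It fails at once if the pinion is dropped on the winch (falling faster than 0.4 m/s) (horizontal distance between pinion and stub below 0.02 m and z of pinion in the frame of stub below 0.03 m and linear speed of pinion above 0.4 m/s).
It fails at once if the tin is tipped over (angle between tin's own z axis and vertical above 0.7 rad).
It fails at once if the mug, the squeegee or the tyre gauge is moved over 30 mm (distance of any of mug, squeegee, tyre_gauge from where it was at the start of the episode above 0.03 m).
Of spacer1, spacer2, spacer3, spacer4 only 2 to 4 are there at a start; the rules pass over those that are not, and their reading is None.
At some moment in a run one of spacer1, spacer2, spacer3, spacer4, pressure_plate may be knocked a few centimetres aside while the robot is not near it.
It also fails if it takes over 210 s, if anything falls off the work surface, if the arm or the gripper's body presses on something with over 40 N, if the wrist force passes 120 N, or if a joint passes its speed limit or range.

## Working session

There is one attempt and no reset: what is moved stays moved. The work goes in short steps, Python scripts to look and compute and a shell command to move; the robot and the scene stay as the last step left them, time stands still between calls to the robot, and variables do not carry over. Pictures are saved under pics/ and viewed, at most 14 in all, crops included, and the job is handed in when it is done.

```bash
ls; mkdir -p pics; cat > h.py <<'E'
import numpy as np,cv2
from scipy.spatial.transform import Rotation as Ro
from cell import robot
def snap(n,f=None):
    o=robot.get_obs(); im=robot.get_image(n)
    if f: cv2.imwrite('pics/'+f,im[:,:,::-1])
    return o,im
def cam(n,o):
    c=robot.get_calibration(n); K=np.array(c['K'])
    if n!='wrist':
        R=np.array(c['R']);t=np.array(c['t']);return K,R.T,-R.T@t
    T=np.array(c['T_tool_cam']); Rt=Ro.from_euler('xyz',o['tcp_rot']).as_matrix()
    return K,Rt@T[:3,:3],Rt@T[:3,3]+np.array(o['tcp_pos'])
def ray(n,o,uv):
    K,R,C=cam(n,o); d=R@np.linalg.solve(K,[uv[0],uv[1],1]); return C,d
def onz(n,o,uv,z):
    C,d=ray(n,o,uv); return C+d*(z-C[2])/d[2]
def proj(n,o,X):
    K,R,C=cam(n,o); p=K@(R.T@(np.array(X)-C)); return p[:2]/p[2]
E
python3 - <<'E'
from h import *
o,a=snap('scene','s0.png');o,b=snap('top','t0.png')
print(o)
for n in('scene','top','wrist'):
    K,R,C=cam(n,o);print(n,K.round(1).tolist(),R.round(3).tolist(),C.round(3))
E
```

```text
pics
{'time': 0.05, 'q': array([-1.25718618,  0.53714143, -0.00444665,  1.53885446,  0.00258181,
        1.06732074, -0.07116052]), 'dq': array([ 0.00037892, -0.00168907, -0.0008007 , -0.00149532,  0.00192177,
       -0.00159222,  0.00049772]), 'effort': array([ 3.02188848e-03, -5.72621691e+01,  9.95232873e-01, -2.52519894e+01,
       -5.62434399e-02,  1.34402097e-02,  7.80353480e-05]), 'tcp_pos': array([0.24076224, 0.6031039 , 0.23786232]), 'tcp_rot': array([-3.13987767e+00,  1.06233273e-04,  2.76189208e+00]), 'wrist_force': array([ 0.37594742, -0.29444336, -0.63844242]), 'torque': array([0.00160036, 0.01003567, 0.01075889]), 'finger_force': 0.0, 'grip_width': 0.0879684272236369}
scene [[531.5, 0.0, 280.6], [0.0, 531.5, 200.2], [0.0, 0.0, 1.0]] [[-0.301, 0.529, -0.793], [0.954, 0.177, -0.243], [0.012, -0.83, -0.558]] [1.7   0.389 0.882]
top [[435.7, 0.0, 286.2], [0.0, 435.7, 207.3], [0.0, 0.0, 1.0]] [[0.001, -0.994, 0.111], [-1.0, -0.002, -0.004], [0.004, -0.111, -0.994]] [0.409 0.037 1.247]
wrist [[321.1, 0.0, 279.4], [0.0, 321.1, 210.2], [0.0, 0.0, 1.0]] [[0.37, 0.893, 0.258], [0.929, -0.355, -0.104], [-0.002, 0.278, -0.961]] [0.174 0.63  0.384]
```

View pics/s0.png

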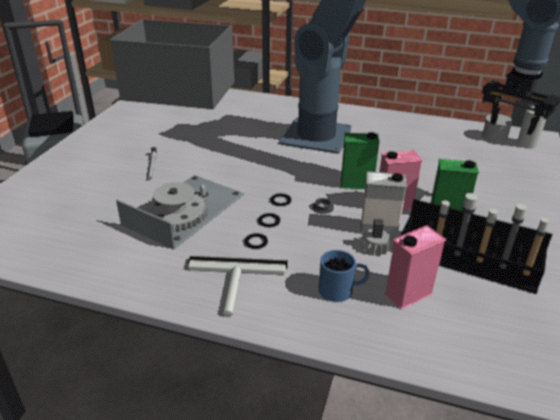

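View pics/t0.png

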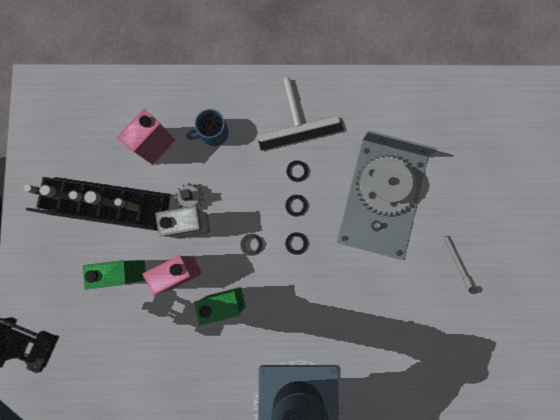

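The scene view shows the robot at the back, the winch on the left, three black spacers in a line, and the dark pressure plate beside them. The plain grey tin stands with the pinion close behind it.

In the top view the tin top is at about (180,222), with its cap at (168,222). The pinion is at (188,196), the spacers at (298,171), (297,205) and (297,243), the plate at (252,244), and the stub at (379,226). The drum is at about (389,183).

```bash
python3 - <<'E'
from h import *
o,im=snap('top')
P=dict(tin=(180,222,.165),cap=(168,222,.177),pin=(188,196,.092),s1=(298,171,.008),s2=(297,205,.008),s3=(297,243,.008),plate=(252,244,.02),stub=(379,226,.038),drum=(389,183,.088),mug=(210,125,.09))
for k,(u,v,z) in P.items(): print(k,onz('top',o,(u,v),z).round(3)[:2])
# tin: light, low-saturation blob
hsv=cv2.cvtColor(im,cv2.COLOR_RGB2HSV)
print(hsv[205:240:5,150:215:5,2])
big=cv2.resize(im[150:290,20:320],None,fx=2.6,fy=2.6,interpolation=cv2.INTER_CUBIC);cv2.imwrite('pics/t1.png',big[:,:,::-1])
E
```

```text
tin [0.492 0.297]
cap [0.491 0.324]
pin [0.568 0.295]
s1 [ 0.653 -0.002]
s2 [0.554 0.001]
s3 [0.445 0.001]
plate [0.442 0.128]
stub [ 0.492 -0.226]
drum [ 0.605 -0.245]
mug [0.764 0.241]
[[ 22  19  22  20  78  73  62 135 133  74  60  76  88]
 [ 18  18  39  59 103 127 141 186 179 126  60 145 146]
 [ 17  61 150 147 159 168 183 172 162 140  58  58  69]
 [ 22  33  53  41  27 105 173 173 166 155  49  64  78]
 [ 28   9  54  43  32 179 180 184 178 160  44  60  73]
 [139  87 146 170 171 168 155 131 117  57  58  64  66]
 [146 147 122  67  54  62  63  59  53  64  70  72  73]]
```

View pics/t1.png

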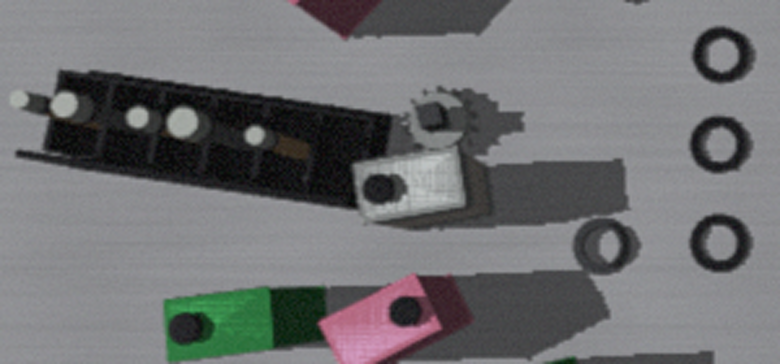

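```bash
cat >> h.py <<'E'
def plan(x,y,z,yaw,o=None):
    o=o or robot.get_obs(); R0=Ro.from_euler('xyz',o['tcp_rot']); w=o['tcp_rot'][2]
    dy=(yaw-w+np.pi/2)%np.pi-np.pi/2
    d=np.array([x,y,z])-o['tcp_pos']
    print('turn',round(-dy,3),'shift before turn',(R0.inv().apply(d)).round(4),'after turn',((R0*Ro.from_euler('z',-dy)).inv().apply(d)).round(4))
E
python3 -m creep '0 0 0 .172;0 0 0 .172;0 0 0 .172;0 0 0 .172;0 0 0 .172;0 0 0 .172;0 0 -.04 0;0 0 0 0' 0.088 10
python3 -m creep '-.0427 .025 0 0;-.0427 .025 0 0;-.0427 .025 0 0;-.0427 .025 0 0;-.0427 .025 0 0;-.0427 .025 0 0;-.0427 .025 0 0;-.0427 .025 0 0;0 0 0 0;0 0 0 0'
python3 - <<'E'
from h import *
o,im=snap('wrist','w1.png');print(o['q'].round(2),o['tcp_pos'],o['tcp_rot'])
ot=o
c=[onz('top',ot,(20+u/2.6,150+v/2.6),.165)[:2] for u,v in((354,163),(460,146),(467,206),(363,222))]
print(np.round(c,3),np.mean(c,0), proj('wrist',o,[*np.mean(c,0),.165]))
E
```

```text
time: 1.15
tcp_pos: [0.2417, 0.6052, 0.2816]
tcp_rot: [3.139, -0.004, 1.73]
wrist_force: [-0.1, 0.6, -0.2]
grip_width: 0.088
finger_force: 0.0
time: 2.4
tcp_pos: [0.4918, 0.2985, 0.278]
tcp_rot: [-3.14, -0.0, 1.73]
wrist_force: [0.0, 0.9, -1.1]
grip_width: 0.0876
finger_force: 0.0
[-0.89  0.38  0.35  1.72 -0.15  1.07 -0.33] [0.49178108 0.29853756 0.27802869] [-3.14026958e+00 -1.29894747e-04  1.73018782e+00]
[[0.516 0.357]
 [0.532 0.256]
 [0.475 0.248]
 [0.459 0.346]] [0.49534096 0.30177152] [284.99615239 203.60734886]
```

View pics/w1.png

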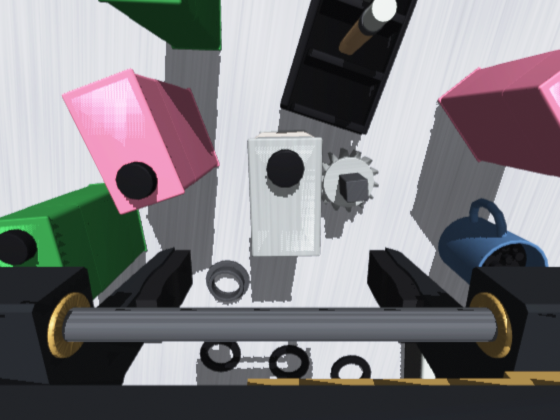

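The tin top spans roughly (250,140) to (321,255) with its sides upright in the image, so it is aligned with the fingers. The pinion sleeve top is at about (354,187), clear of the tin's side.

```bash
python3 - <<'E'
from h import *
o=robot.get_obs()
for z in(.155,.165,.175):
    c=np.array([onz('wrist',o,p,z)[:2] for p in((248,140),(321,136),(321,254),(252,256))]);print(z,c.round(3).tolist(),c.mean(0).round(4),np.linalg.norm(np.diff(c,axis=0),axis=1).round(3))
plan(*c.mean(0),.125,1.72)
# sleeve top
for z in(.09,):print(onz('wrist',o,(354,187),z))
E
```

```text
0.155 [[0.457, 0.348], [0.515, 0.361], [0.536, 0.258], [0.474, 0.246]] [0.4954 0.3035] [0.06  0.105 0.063]
0.165 [[0.457, 0.349], [0.514, 0.361], [0.534, 0.263], [0.474, 0.251]] [0.4948 0.306 ] [0.058 0.101 0.061]
0.175 [[0.458, 0.35], [0.513, 0.362], [0.532, 0.267], [0.475, 0.255]] [0.4942 0.3084] [0.056 0.097 0.058]
turn 0.012 shift before turn [0.0086 0.0044 0.1531] after turn [0.0087 0.0043 0.1531]
[0.56881571 0.3127522  0.09      ]
```

```bash
python3 -m creep '.005 .004 .05 -.03;0 0 .05 0;0 0 .053 0;0 0 0 0;0 0 0 0'
python3 -m creep '0 0 0 0;0 0 0 0;0 0 0 0;0 0 0 0;0 0 0 0;0 0 0 0' 0.04 25
python3 -m creep '0 0 -.02 0;0 0 -.03 0;0 0 -.03 0;0 0 0 0;0 0 0 0'
```

```text
time: 3.08
tcp_pos: [0.4963, 0.3049, 0.1274]
tcp_rot: [3.14, -0.001, 1.761]
wrist_force: [-0.1, 0.9, 0.1]
grip_width: 0.088
finger_force: 0.0
time: 3.82
tcp_pos: [0.496, 0.3038, 0.1264]
tcp_rot: [3.141, -0.001, 1.76]
wrist_force: [-1.3, -0.8, 5.4]
grip_width: 0.0579
finger_force: 25.0
time: 4.45
tcp_pos: [0.4945, 0.303, 0.2039]
tcp_rot: [-3.139, 0.001, 1.76]
wrist_force: [-1.7, 0.7, -7.1]
grip_width: 0.0575
finger_force: 24.9
```

```bash
python3 -m creep '0 0 -.04 0;-.0476 .010 0 0;-.0476 .0176 0 0;-.0476 .0176 0 0;-.0476 .0252 0 0;0 0 0 0;0 0 0.04 0;0 0 .04 0;0 0 .03 0;0 0 .005 0;0 0 0 0;0 0 0 0'
python3 -m creep '0 0 .002 0;0 0 0 0'
```

```text
time: 5.95
tcp_pos: [0.6014, 0.1301, 0.1319]
tcp_rot: [3.14, -0.0, 1.76]
wrist_force: [0.0, 0.9, -5.0]
grip_width: 0.0573
finger_force: 25.0
time: 6.2
tcp_pos: [0.6007, 0.1299, 0.1291]
tcp_rot: [3.141, -0.0, 1.76]
wrist_force: [0.4, -0.5, -7.1]
grip_width: 0.0578
finger_force: 25.0
```

```bash
python3 -m creep '0 0 .002 0;0 0 .001 0;0 0 0 0' - 25
python3 -m creep '0 0 0 0;0 0 0 0;0 0 0 0;0 0 -.04 0;0 0 -.05 0;0 0 0 0' .088
python3 -m creep '.045 -.0105 0 0;.045 -.0105 0 0;.045 -.0105 0 0;.045 -.0105 0 0;0 0 0 0;0 0 0 0'
python3 - <<'E'
from h import *
o,im=snap('wrist','w2.png');print(o['tcp_pos'],o['tcp_rot'])
E
```

```text
time: 6.58
tcp_pos: [0.601, 0.1301, 0.1268]
tcp_rot: [3.141, -0.001, 1.76]
wrist_force: [-1.5, 0.7, 5.5]
grip_width: 0.0579
finger_force: 25.0
time: 7.32
tcp_pos: [0.6034, 0.1301, 0.2198]
tcp_rot: [3.134, -0.001, 1.759]
wrist_force: [1.2, 0.1, -0.0]
grip_width: 0.088
finger_force: 0.0
time: 8.07
tcp_pos: [0.5256, 0.2978, 0.215]
tcp_rot: [-3.141, 0.001, 1.76]
wrist_force: [1.5, -0.2, 0.0]
grip_width: 0.0877
finger_force: 0.0
[0.52555852 0.29784664 0.21504839] [-3.14092185e+00  1.19043409e-03  1.75955232e+00]
```

View pics/w2.png

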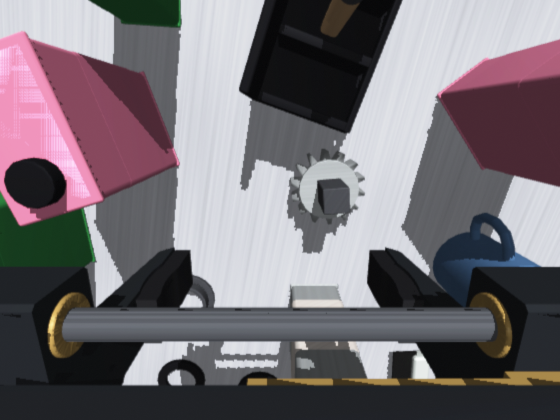

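Pinion at about (328,190), with its dark sleeve near (334,196). I'll zoom in to find the corners of its top face.

```bash
python3 - <<'E'
import cv2
im=cv2.imread('pics/w2.png')[140:235,275:380]
cv2.imwrite('pics/w2c.png',cv2.resize(im,None,fx=6,fy=6,interpolation=cv2.INTER_CUBIC))
E
```

```text
(no output)
```

View pics/w2c.png

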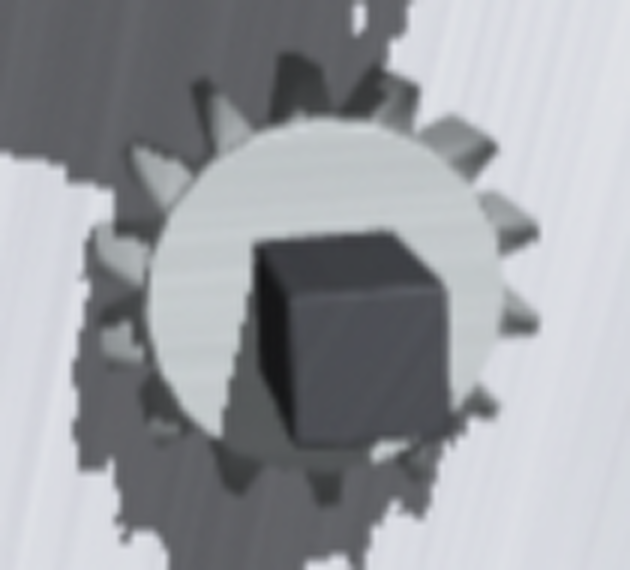

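Sleeve top corners are at about (323,189), (349,187.5), (350,212.5) and (324,214). The flange circle centre is at about (329,188).

```bash
python3 - <<'E'
from h import *
o=robot.get_obs()
for z in(.074,.084,.094):
    c=np.array([onz('wrist',o,p,z)[:2] for p in((323.3,188.7),(349.2,187.5),(350,212.5),(324.3,214.2))]);d=np.diff(c,axis=0);print(z,c.mean(0).round(4),np.linalg.norm(d,axis=1).round(4),np.arctan2(d[:,1],d[:,0]).round(3))
print(onz('wrist',o,(329.2,188.3),.038))
c=np.array([onz('wrist',o,p,.084)[:2] for p in((323.3,188.7),(349.2,187.5),(350,212.5),(324.3,214.2))])
plan(*c.mean(0),.053,1.76+.03)
E
```

```text
0.074 [0.578  0.3045] [0.0237 0.0239 0.024 ] [ 0.236 -1.291 -2.884]
0.084 [0.5758 0.3067] [0.0228 0.0231 0.0232] [ 0.236 -1.291 -2.884]
0.094 [0.5735 0.3089] [0.022  0.0223 0.0223] [ 0.236 -1.291 -2.884]
[0.575585   0.30813972 0.038     ]
turn -0.032 shift before turn [0.0004 0.0507 0.1622] after turn [-0.0012  0.0507  0.1622]
```

```bash
python3 -m creep '0 0 0 -.07;-.004 .0507 0 0;0 0 0 0;0 0 .05 0;0 0 .05 0;0 0 .05 0;0 0 .013 0;0 0 0 0;0 0 0 0' .065
python3 -m creep '0 0 0 0;0 0 0 0;0 0 0 0;0 0 0 0;0 0 0 0;0 0 0 0' .015 40
```

```text
time: 9.25
tcp_pos: [0.5772, 0.3083, 0.055]
tcp_rot: [3.138, -0.001, 1.829]
wrist_force: [-0.2, -0.9, 0.5]
grip_width: 0.065
finger_force: 0.0
time: 10.0
tcp_pos: [0.5755, 0.3079, 0.0527]
tcp_rot: [-3.141, -0.0, 1.83]
wrist_force: [-0.9, -0.2, 1.6]
grip_width: 0.0237
finger_force: 40.0
```

```bash
python3 -m creep '0 0 -.03 0;0 0 -.05 0;0 0 -.06 0;0 0 -.06 0;0 0 0 0' - 55
python3 -m creep '-.0474 -.0191 0 0;-.0474 -.0191 0 0;-.0474 -.0191 0 0;-.0474 -.0191 0 0;-.0474 -.0191 0 0;-.0474 -.0191 0 0;-.0474 -.0191 0 0;-.0474 -.0191 0 0;-.0474 -.0191 0 0;-.0474 -.0191 0 0;-.0474 -.0191 0 0;-.0474 -.0191 0 0'
python3 -m creep '0 0 0 0;0 0 0 0;0 0 0 0'
python3 - <<'E'
from h import *
o,im=snap('wrist','w3.png');print(o['q'].round(2),o['tcp_pos'],o['tcp_rot'])
E
```

```text
time: 10.62
tcp_pos: [0.5781, 0.3087, 0.2573]
tcp_rot: [3.133, -0.002, 1.829]
wrist_force: [1.2, 0.3, -6.5]
grip_width: 0.0238
finger_force: 55.0
time: 12.12
tcp_pos: [0.498, -0.3012, 0.25]
tcp_rot: [-3.138, -0.003, 1.83]
wrist_force: [1.4, 0.1, -6.0]
grip_width: 0.0231
finger_force: 55.0
time: 12.5
tcp_pos: [0.4998, -0.2987, 0.2515]
tcp_rot: [-3.14, -0.002, 1.832]
wrist_force: [0.2, 0.2, -5.3]
grip_width: 0.0233
finger_force: 55.0
[ 0.07  0.44  0.52  1.73 -0.25  1.03  0.94] [ 0.49976151 -0.29869637  0.2515254 ] [-3.14036113e+00 -2.03477380e-03  1.83211098e+00]
```

View pics/w3.png

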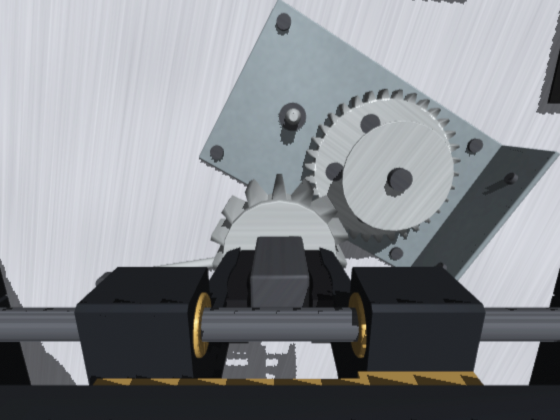

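The stub's bright tip is at about (293,115) on a dark collar. The drum hub is at (400,179), and the gear teeth around it are visible. The held pinion is at (280,230).

```bash
python3 - <<'E'
from h import *
o=robot.get_obs()
im=cv2.imread('pics/w3.png');g=cv2.cvtColor(im,cv2.COLOR_BGR2GRAY)
print(g[100:132:2,276:312:2])
m=cv2.connectedComponentsWithStats((g[95:140,270:318]>170).astype(np.uint8));print(m[2],m[3]+[270,95])
t=cv2.cvtColor(cv2.imread('pics/t0.png'),cv2.COLOR_BGR2GRAY);print(t[216:238,366:394])
print(onz('wrist',o,(293,115),.038),onz('top',o,(379,226),.038))
E
```

```text
[[160 160 160 160 161 162 162 162 161 160 159 160 161 161 162 162 160 161]
 [161 161 161 160 161 160 148 138 125 135 141 156 160 160 160 160 160 161]
 [161 161 161 161 145 110  83  79  76  77  80 101 145 159 159 160 160 160]
 [159 161 162 141  84  79  79  79  78  78  77  77  85 140 160 161 161 159]
 [158 159 154  85  78  78  80  95 119 120  91  78  76  85 147 162 161 159]
 [156 158 113  75  76  79 110 155 180 186 170 119  79  77 106 160 161 159]
 [157 150  85  76  76  90 136 170 189 196 189 159  90  78  85 156 160 161]
 [156 111  76  77  76  89 134 181 184 187 188 156 106  78  80 149 159 159]
 [155 113  75  75  74  72 119 186 184 185 188 137  96  78  80 138 157 158]
 [156 144  76  75  61  60  92 178 187 184 179 103  74  77  79 142 156 157]
 [156 131  78  75  40  48  59 100 159 159 105  72  71  77  81 151 157 157]
 [156 147  89  75  67  35  48  55  60  61  58  57  75  75  90 154 158 158]
 [157 151 106  68  55  33  35  43  48  45  39  72  77  80 121 157 157 157]
 [158 157 134  62  33  33  33  33  34  34  34  71  81 120 156 155 154 153]
 [158 156 151  78  51  37  32  34  33  33  44  83 
[... 2167 characters left out ...]
8 109 109 104 109 106 107 108 102 110]
 [110 110 109 109 113 107 109 109 109 110 110 112 106 109 108 110 110 109
  108 104 110 110 106 110 106 105 105 107]
 [112 110 109 107 110 110 110 111 110 106 106 111 111 111 109 111 111 108
  107 106 109 106 107 105 104 108 109 111]
 [110 110 110 109 107 112 107 109 112 109 111 108 108 107 109 108 107 108
  106 110 109 107 108 109 107 106 107 109]
 [112 114 110 104 109 110 110 106 107 110 110 107 103 106 110 107 108 108
  108 108 108 107 105 108 110 110 103 110]
 [115 109 111 109 112 107 110 111 108 109 113 112 109 103 108 111 109 107
  109 108 106 106 108 107 107 105 109 104]]
[ 0.49417095 -0.22312577  0.038     ] [ 0.49198852 -0.22580907  0.038     ]
```

```bash
python3 - <<'E'
from h import *
o=robot.get_obs()
print(onz('wrist',o,(293.5,114.7),.038),onz('top',o,(377,224.9),.038))
print(onz('wrist',o,(292,115.5),.008),onz('top',o,(376.2,225.6),.008))
A=[];b=[]
for n,p in(('wrist',(293.5,114.7)),('top',(377,224.9))):
    C,d=ray(n,o,p);d/=np.linalg.norm(d);M=np.eye(3)-np.outer(d,d);A.append(M);b.append(M@C)
print('tri',np.linalg.solve(sum(A),sum(b)))
im=cv2.imread('pics/w3.png');g=cv2.cvtColor(im,cv2.COLOR_BGR2GRAY)
# held sleeve top relative to TCP
print(onz('wrist',o,(400,179),.088)[:2], onz('wrist',o,(370,155),.028)[:2],proj('wrist',o,o['tcp_pos']))
plan(.494,-.2225,.13,o['tcp_rot'][2])
E
```

```text
[ 0.49460678 -0.22268826  0.038     ] [ 0.49504455 -0.22030887  0.038     ]
[ 0.49430076 -0.22341341  0.008     ] [ 0.49518461 -0.22436441  0.008     ]
tri [ 0.49536071 -0.22244096  0.02821876]
[ 0.60970481 -0.25470535] [ 0.59147122 -0.24233451] [280.41095337 267.03993793]
turn -0.0 shift before turn [0.0752 0.0141 0.122 ] after turn [0.0752 0.0141 0.122 ]
```

```bash
python3 -m creep '.0378 .0073 0 0;.0377 .0073 0 0;0 0 .05 0;0 0 .05 0;0 0 .03 0;0 0 .015 0;0 0 0 0;0 0 0 0' 
python3 -m creep '0 0 .003 0;0 0 .003 0;0 0 .003 0;0 0 0 0'
```

```text
time: 13.55
tcp_pos: [0.4956, -0.2243, 0.109]
tcp_rot: [3.14, 0.001, 1.83]
wrist_force: [0.1, 0.2, -5.7]
grip_width: 0.0239
finger_force: 55.0
time: 14.05
tcp_pos: [0.4943, -0.2239, 0.0985]
tcp_rot: [-3.141, -0.0, 1.83]
wrist_force: [0.8, -0.5, -5.3]
grip_width: 0.0229
finger_force: 55.0
```

```bash
python3 -m creep '.0012 0 .002 0;0 0 .002 0;0 0 .002 0;0 0 0 0'
python3 -m creep '0 0 .002 0;0 0 .002 0;0 0 0 0'
python3 -m creep '0 0 .002 0;0 0 0 0'
python3 -m creep '0 0 .002 0;0 0 0 0'
```

```text
time: 14.55
tcp_pos: [0.4941, -0.2228, 0.0925]
tcp_rot: [-3.141, -0.0, 1.83]
wrist_force: [0.7, -0.4, -5.5]
grip_width: 0.024
finger_force: 55.0
time: 14.92
tcp_pos: [0.4941, -0.2228, 0.0885]
tcp_rot: [-3.141, -0.0, 1.83]
wrist_force: [-0.3, 0.7, -5.7]
grip_width: 0.0236
finger_force: 55.0
time: 15.18
tcp_pos: [0.4941, -0.2227, 0.0866]
tcp_rot: [-3.141, -0.0, 1.83]
wrist_force: [0.5, -0.3, -5.3]
grip_width: 0.0236
finger_force: 55.0
time: 15.42
tcp_pos: [0.4941, -0.2227, 0.0846]
tcp_rot: [-3.141, -0.0, 1.83]
wrist_force: [-0.2, -0.4, -5.7]
grip_width: 0.0231
finger_force: 55.0
```

```bash
python3 -m creep '0 0 .002 0;0 0 0 0'
python3 -m creep '0 0 .001 0;0 0 0 0'
python3 -m creep '0 0 .001 0;0 0 0 0'
python3 -m creep '0 0 .001 0;0 0 0 0'
```

```text
time: 15.68
tcp_pos: [0.4941, -0.2227, 0.0826]
tcp_rot: [-3.141, -0.0, 1.83]
wrist_force: [-0.4, 0.1, -5.8]
grip_width: 0.0239
finger_force: 55.0
time: 15.92
tcp_pos: [0.4941, -0.2228, 0.0817]
tcp_rot: [-3.142, -0.0, 1.83]
wrist_force: [0.6, -0.6, -6.3]
grip_width: 0.0236
finger_force: 55.0
time: 16.18
tcp_pos: [0.4941, -0.2228, 0.0807]
tcp_rot: [-3.141, -0.0, 1.83]
wrist_force: [-0.2, 0.3, -5.7]
grip_width: 0.0237
finger_force: 55.0
time: 16.42
tcp_pos: [0.4942, -0.2228, 0.0797]
tcp_rot: [-3.142, -0.0, 1.83]
wrist_force: [-0.1, 0.3, -4.1]
grip_width: 0.0235
finger_force: 55.0
```

```bash
python3 -m creep '0 0 .001 0;0 0 0 0'
python3 -m creep '0 0 0 .04;0 0 0 0'
python3 -m creep '0 0 0 .04;0 0 0 0'
python3 -m creep '0 0 0 .04;0 0 0 0'
```

```text
time: 16.68
tcp_pos: [0.4943, -0.2228, 0.0789]
tcp_rot: [3.141, 0.0, 1.83]
wrist_force: [-0.6, 0.4, -1.2]
grip_width: 0.0233
finger_force: 55.0
time: 16.92
tcp_pos: [0.4946, -0.2226, 0.0791]
tcp_rot: [3.141, -0.0, 1.789]
wrist_force: [-1.1, 1.7, 1.5]
grip_width: 0.0235
finger_force: 55.0
time: 17.18
tcp_pos: [0.4949, -0.2225, 0.0792]
tcp_rot: [3.14, 0.0, 1.749]
wrist_force: [-1.2, 3.0, 4.6]
grip_width: 0.0235
finger_force: 55.0
time: 17.42
tcp_pos: [0.4952, -0.2225, 0.0794]
tcp_rot: [3.14, 0.0, 1.709]
wrist_force: [-0.6, 3.8, 5.7]
grip_width: 0.0238
finger_force: 55.0
```

```bash
for i in 1 ; do python3 -m creep '0 0 0 .04;0 0 0 0'; done
python3 -m creep '0 0 0 .04;0 0 0 0'
python3 -m creep '0 0 0 .04;0 0 0 0'
python3 -m creep '0 0 0 .04;0 0 0 0'
```

```text
time: 17.68
tcp_pos: [0.4954, -0.2226, 0.0794]
tcp_rot: [3.14, 0.0, 1.669]
wrist_force: [0.5, 3.7, 5.5]
grip_width: 0.0236
finger_force: 55.0
time: 17.92
tcp_pos: [0.4954, -0.2227, 0.0793]
tcp_rot: [3.139, 0.001, 1.629]
wrist_force: [0.9, 2.9, 4.7]
grip_width: 0.0237
finger_force: 55.0
time: 18.18
tcp_pos: [0.4952, -0.2229, 0.079]
tcp_rot: [3.14, 0.001, 1.589]
wrist_force: [3.4, 2.3, 2.6]
grip_width: 0.0236
finger_force: 55.0
time: 18.42
tcp_pos: [0.4934, -0.2232, 0.0781]
tcp_rot: [-3.14, 0.001, 1.548]
wrist_force: [2.1, 0.7, -4.7]
grip_width: 0.0233
finger_force: 55.0
```

```bash
python3 -m creep '0 0 .002 0;0 0 0 0'
python3 -m creep '0 0 .001 .01;0 0 0 0'
```

```text
time: 18.68
tcp_pos: [0.4935, -0.2231, 0.0762]
tcp_rot: [-3.14, 0.0, 1.55]
wrist_force: [0.6, -1.2, -7.4]
grip_width: 0.0236
finger_force: 55.0
time: 18.92
tcp_pos: [0.4936, -0.223, 0.0755]
tcp_rot: [-3.141, 0.0, 1.539]
wrist_force: [-0.0, -1.1, -6.2]
grip_width: 0.0234
finger_force: 55.0
```

In mesh with no contact force. I'll lower it on in small steps.

```bash
python3 -m creep '0 0 .002 0;0 0 .002 0;0 0 0 0'
python3 -m creep '0 0 .002 0;0 0 .002 0;0 0 0 0'
python3 -m creep '0 0 .002 0;0 0 .001 0;0 0 0 0'
python3 -m creep '0 0 .001 0;0 0 .001 0;0 0 0 0'
```

```text
time: 19.3
tcp_pos: [0.494, -0.2227, 0.0715]
tcp_rot: [-3.141, -0.0, 1.54]
wrist_force: [0.3, 0.2, -5.5]
grip_width: 0.0234
finger_force: 55.0
time: 19.68
tcp_pos: [0.4941, -0.2227, 0.0675]
tcp_rot: [-3.141, -0.0, 1.54]
wrist_force: [0.5, -0.0, -6.1]
grip_width: 0.0235
finger_force: 55.0
time: 20.05
tcp_pos: [0.4941, -0.2227, 0.0646]
tcp_rot: [-3.141, -0.0, 1.54]
wrist_force: [-1.1, -0.8, -5.6]
grip_width: 0.024
finger_force: 55.0
time: 20.42
tcp_pos: [0.4941, -0.2227, 0.0626]
tcp_rot: [-3.141, -0.0, 1.54]
wrist_force: [-0.5, 0.3, -5.6]
grip_width: 0.0237
finger_force: 55.0
```

```bash
python3 -m creep '0 0 .001 0;0 0 .001 0;0 0 0 0'
python3 -m creep '0 0 .001 0;0 0 0 0'
python3 -m creep '0 0 .001 0;0 0 0 0'
```

```text
time: 20.8
tcp_pos: [0.4942, -0.2228, 0.0607]
tcp_rot: [3.142, 0.0, 1.54]
wrist_force: [-0.0, -0.1, -4.4]
grip_width: 0.0234
finger_force: 55.0
time: 21.05
tcp_pos: [0.4943, -0.2229, 0.0607]
tcp_rot: [3.141, -0.001, 1.54]
wrist_force: [-3.0, 1.8, 7.3]
grip_width: 0.0236
finger_force: 55.0
time: 21.3
tcp_pos: [0.4943, -0.223, 0.0606]
tcp_rot: [3.141, -0.001, 1.539]
wrist_force: [-5.9, 3.7, 18.7]
grip_width: 0.0238
finger_force: 55.0
```

```bash
python3 -m creep '0 0 -.002 0;0 0 0 0;0 0 0 0' 
python3 -m creep '0 0 0 0;0 0 0 0;0 0 0 0' .045
python3 -m creep '0 0 -.02 0;0 0 -.04 0;0 0 -.05 0;0 0 -.05 0;-.05 0 0 0;-.02 0 0 0;0 0 0 0;0 0 0 0' .05
python3 - <<'E'
from h import *
o,im=snap('wrist','w4.png');print(o['q'].round(2),o['tcp_pos'],o['tcp_rot'])
E
```

```text
time: 21.68
tcp_pos: [0.4943, -0.2228, 0.0607]
tcp_rot: [3.141, 0.0, 1.54]
wrist_force: [-0.5, -0.4, -1.7]
grip_width: 0.0234
finger_force: 55.0
time: 22.05
tcp_pos: [0.4944, -0.2229, 0.0609]
tcp_rot: [3.141, 0.0, 1.54]
wrist_force: [0.2, -0.7, -0.3]
grip_width: 0.0449
finger_force: 0.0
time: 23.05
tcp_pos: [0.4922, -0.2915, 0.221]
tcp_rot: [3.141, -0.001, 1.541]
wrist_force: [0.7, -0.8, 0.3]
grip_width: 0.05
finger_force: 0.0
[ 0.    0.48  0.61  1.79 -0.33  0.97  0.72] [ 0.49220824 -0.29153856  0.22103813] [ 3.14144946e+00 -8.90706963e-04  1.54067694e+00]
```

View pics/w4.png

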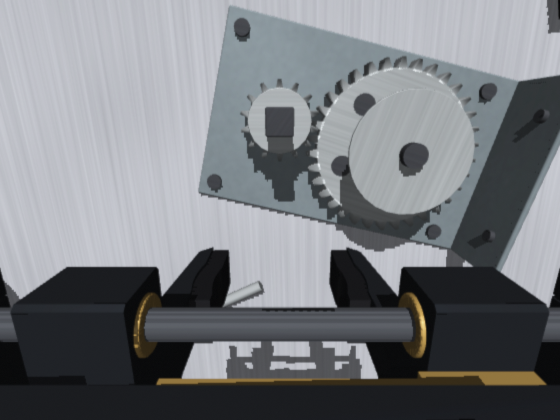

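The pinion stands meshed with the drum gear. Its sleeve top is at about (280,122) and the flange circle at about (280,119). Next I'll measure its axis precisely and locate the spacers in the top view.

```bash
python3 - <<'E'
from h import *
o=robot.get_obs();im=cv2.imread('pics/w4.png');g=cv2.cvtColor(im,cv2.COLOR_BGR2GRAY)
print(g[104:140:2,258:304:2])
_,t=snap('top');tg=cv2.cvtColor(t,cv2.COLOR_RGB2GRAY)
n,l,s,c=cv2.connectedComponentsWithStats(((tg<65)&(np.indices(tg.shape)[1]>235)&(np.indices(tg.shape)[1]<330)).astype(np.uint8))
for i in range(1,n):
    if s[i,4]>40: print(s[i],c[i].round(1),onz('top',o,s[i,:2]+s[i,2:4]/2-.5,.006)[:2].round(4))
E
```

```text
[[179 179 179 179 179 180 180 180 180 180 180 180 180 181 180 180 180 180
  180 180 180 180 180]
 [180 181 180 180 161 155 155 155 155 155 156 156 155 156 156 155 156 160
  180 181 181 181 181]
 [180 180 181 168  77  75  73  72  74  76  75  74  75  75  74  75  74  79
  162 180 179 179 180]
 [177 177 177 162  67  70  69  69  70  71  69  70  70  69  70  69  71  70
  139 178 177 177 177]
 [176 177 177 162  65  69  68  70  70  70  68  69  70  70  69  70  71  69
  140 179 179 178 178]
 [182 181 181 167  65  68  69  71  69  68  69  69  69  69  69  71  69  67
  142 181 181 181 181]
 [181 181 181 167  65  67  70  70  68  69  69  69  70  69  70  70  68  68
  140 177 178 177 178]
 [178 178 178 164  64  69  70  69  69  69  69  69  68  69  70  67  68  69
  137 176 176 176 176]
 [180 181 181 167  64  69  69  68  69  68  68  69  68  70  68  67  69  68
  138 177 177 177 176]
 [178 179 179 165  65  70  68  68  68  67  69  68  70  70  66  68  69  67
  139 178 177 178 178]
 [178 178 178 164  65  68  67  68  68  68  67  69  70  67  67  69  68  67
  138 177 177 177 177]
 [179 179 179 165  64  67  67  67
[... 481 characters left out ...]
  50  51  50  50  51  51  52  52  51  51  76
  172 176 176 176 175]
 [177 177 177 177 164  76  76  76  76  76  76  77  76  76  76  76  76 103
  176 176 176 174 175]]
[259 125  71  25 640] [294.6 137.9] [0.754  0.0097]
[287 161  22  22 231] [297.1 171.4] [ 6.517e-01 -3.000e-04]
[236 175   8  11  69] [238.8 180.4] [0.6265 0.1671]
[236 186  35  15 219] [253.9 194.2] [0.5887 0.1278]
[286 194  22  22 235] [296.2 204.4] [0.5556 0.0027]
[286 233  22  21 217] [296.4 243.1] [0.4455 0.0029]
[242 235  21  20 159] [253.  243.7] [0.441  0.1292]
[236 288  10  26 179] [240.  299.6] [0.2848 0.1598]
[ 263  362   67   58 1369] [297.3 392.1] [0.0428 0.0048]
[316 395  14  25  75] [323.7 408. ] [-0.0005 -0.0675]
```

```bash
python3 - <<'E'
from h import *
o=robot.get_obs()
print(onz('wrist',o,(279.6,120.6),.092))
E
python3 -m creep '.0452 .0302 0 0;.0452 .0302 0 0;.0452 .0302 0 0;.0452 .0302 0 0;.0452 .0302 0 0;0 0 0 0;0 0 0 0' .08
cat >> h.py <<'E'
def rings(f=None,zt=.008,thr=70,amin=150):
    """dark blobs in the wrist picture above the rod; centre from the outer contour's ellipse, on plane zt"""
    o,im=snap('wrist',f); g=cv2.cvtColor(im,cv2.COLOR_RGB2GRAY); m=(g<thr).astype(np.uint8); m[245:]=0
    cs,_=cv2.findContours(m,cv2.RETR_EXTERNAL,cv2.CHAIN_APPROX_NONE)
    for c in cs:
        if len(c)<30 or cv2.contourArea(c)<amin: continue
        P=np.array([onz('wrist',o,p[0],zt)[:2] for p in c],np.float32)
        e=cv2.fitEllipse(P*1000); k=cv2.fitEllipse(c)
        print('px',np.round(k[0],1),'centre',np.round(np.array(e[0])/1000,4),'axes mm',np.round(e[1],1))
    return o
E
python3 -c "
from h import *
rings('w5.png')"
```

```text
[ 0.49389083 -0.22195756  0.092     ]
time: 24.02
tcp_pos: [0.6494, -0.0714, 0.2205]
tcp_rot: [-3.141, 0.001, 1.541]
wrist_force: [0.5, -0.9, 0.4]
grip_width: 0.0803
finger_force: 0.0
px [ 88.9 118.9] centre [0.446  0.0038] axes mm [62.4 64.2]
px [281.2 115.5] centre [0.6528 0.0013] axes mm [61.9 62.7]
px [189.  115.6] centre [0.5539 0.0041] axes mm [62.5 63. ]
px [371.3  99.3] centre [ 0.7566 -0.0164] axes mm [ 27.3 415.4]
px [221.5  17.4] centre [0.5963 0.0967] axes mm [38.4 87. ]
px [67.   8.8] centre [0.4446 0.109 ] axes mm [18.3 58.1]
```

View pics/w5.png

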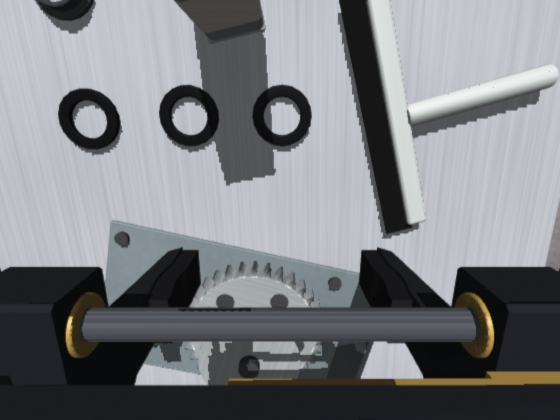

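Three black rings show at (89,119), (189,116) and (281,116), with the squeegee blade's edge at about column 360. The plate is at the top left and the tin's foot at the top.

```bash
python3 -m creep '.0362 .0005 0 0;.0362 .0005 .03 0;0 0 .06 0;0 0 .06 0;0 0 .05 0;0 0 0 0;0 0 0 0' 
python3 -m creep '0 0 .010 0;0 0 .0025 0;0 0 0 0;0 0 0 0'
```

```text
time: 24.95
tcp_pos: [0.6545, -0.0005, 0.023]
tcp_rot: [3.139, 0.001, 1.538]
wrist_force: [0.7, -0.3, 0.9]
grip_width: 0.0801
finger_force: 0.0
time: 25.45
tcp_pos: [0.6534, 0.0008, 0.0086]
tcp_rot: [3.141, -0.0, 1.54]
wrist_force: [-0.8, 0.1, 0.3]
grip_width: 0.0801
finger_force: 0.0
```

```bash
python3 -m creep '0 0 .005 0;0 0 0 0;0 0 0 0' 
python3 -m creep '0 0 0 0;0 0 0 0;0 0 0 0;0 0 0 0' .055 20
python3 -m creep '0 0 -.02 0;0 0 -.05 0;0 0 -.05 0;0 0 0 0;0 0 0 0'
```

```text
time: 25.82
tcp_pos: [0.6531, 0.0008, 0.0031]
tcp_rot: [-3.141, 0.0, 1.54]
wrist_force: [-0.4, -0.0, 0.4]
grip_width: 0.0802
finger_force: 0.0
time: 26.32
tcp_pos: [0.6533, 0.0008, 0.0033]
tcp_rot: [3.141, 0.0, 1.54]
wrist_force: [-0.7, -0.6, -0.3]
grip_width: 0.0618
finger_force: 20.0
time: 26.95
tcp_pos: [0.6529, 0.0011, 0.1236]
tcp_rot: [-3.142, -0.0, 1.54]
wrist_force: [-0.2, -0.2, -0.9]
grip_width: 0.0622
finger_force: 20.0
```

```bash
python3 -c "
from h import *
snap('wrist','w6.png')"
```

```text
(no output)
```

View pics/w6.png

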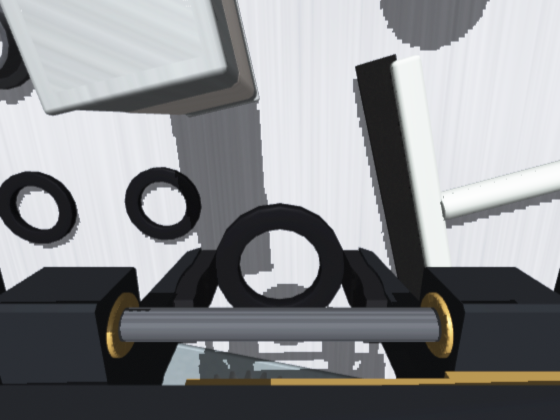

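The held spacer shows level and centred between the fingers: outer edge at columns 217–343 and top at row 204, bore centre near (280,265). The other two spacers are undisturbed.

```bash
python3 - <<'E'
from h import *
o=robot.get_obs();R=Ro.from_euler('xyz',o['tcp_rot']).as_matrix();p=o['tcp_pos']
for d in(.032,.030,.034,.028): print(d,proj('wrist',o,p+R@[d,0,-.005]))
g=cv2.cvtColor(cv2.imread('pics/w6.png'),cv2.COLOR_BGR2GRAY);print(g[198:236:1,280])
plan(.4941,-.2224,.13,1.54)
E
```

```text
0.032 [280.85295267 207.79857996]
0.03 [280.84302416 211.99177991]
0.034 [280.86295647 203.57358271]
0.028 [280.8331701  216.15354017]
[231 231 231 229 198  85  29  26  34  45  44  37  31  30  30  29  29  29
  28  29  29  29  29  28  27  27  27  27  26  26  48 147 225 231 232 232
 232 231]
turn -0.0 shift before turn [-0.2283 -0.1513 -0.0072] after turn [-0.2283 -0.1513 -0.0072]
```

```bash
python3 -m creep '-.0459 -.0303 -.01 0;-.0459 -.0303 0 0;-.0459 -.0303 0 0;-.0459 -.0303 0 0;-.0459 -.0303 0 0;0 0 0 0;0 0 .02 0;0 0 0 0;0 0 0 0' 
python3 - <<'E'
from h import *
o,im=snap('wrist','w7.png');g=cv2.cvtColor(im,cv2.COLOR_RGB2GRAY);print(o['tcp_pos'])
print(g[200:306:4,220:344:4])
E
```

```text
time: 28.12
tcp_pos: [0.4948, -0.2233, 0.1131]
tcp_rot: [-3.141, -0.0, 1.541]
wrist_force: [0.3, -0.6, 0.2]
grip_width: 0.0619
finger_force: 20.0
[ 0.49478299 -0.2233046   0.11307182]
[[153 153 153 156 163  89 187 187 187 187 186 187 187 187 188 188 188 188
  188 187 187 188 188 188 105  88 149  87  85 161 167]
 [153 153 153 160 167 183 187 187 188 187 183 159 142  65  36  23  40  90
  152 173 186 188 188 188 187 153 152 149  66 124 172]
 [153 152 158 165 166 188 188 188 162  30  21  24  29  35  38  36  37  32
   26  22  20  75 183 187 187 144 145 138  84  52 154]
 [151 144 109 158 172 185 159  28  23  32  27  26  24  24  24  24  24  24
   24  25  28  28  19  74 185 181 102  77 112  72 169]
 [150 153 153 142 188  36  22  28  25  23  24  23  24  24  24  23  24  24
   23  23  24  23  24  27  18 122  71  70 169 175 182]
 [150 152 155  77  30  25  24  24  24  23  23  24  24  24  23  24  23  23
   24  23  23  23  24  23  24  22  40 114 172 214 186]
 [152 153 150  24  25  23  23  23  23  23  23  22  23  22  21  22  21  22
   22  23  22  23  23  22  23  24  22  63 174 187 185]
 [154 155  29
[... 1867 characters left out ...]
   64  63  64  64  92  52  16  22  23  22  22  22  41]
 [ 45  22  22  22  23  22  20  14 120 147 106  64  64  65  64  64  65  65
   63  64  65  65  22  15  23  23  22  23  21  22 157]
 [146  22  23  23  22  23  22  18  15  75  63  62  62  63  64  65  65  65
   63  64  62  19  16  23  23  23  22  22  21  41 185]
 [147 101  21  22  23  22  22  24  21  17  15  29  59  63  64  64  63  62
   54  19  17  17  24  22  22  22  23  22  22 105 170]
 [145 148  28  23  22  23  22  21  22  25  20  18  17  18  17  17  18  18
   18  18  22  25  22  22  23  22  21  22  62  66  87]
 [202 102 130  29  22  22  23  22  23  23  24  27  24  21  20  20  22  21
   25  26  23  22  22  22  23  23  22  33  59  64  71]]
```

```bash
python3 - <<'E'
from h import *
o=robot.get_obs();g=cv2.cvtColor(cv2.imread('pics/w7.png'),cv2.COLOR_BGR2GRAY)
print(g[246,250:304].tolist());print(g[256:276,285].tolist());print(g[222:238,278].tolist())
print(g[262,232:246].tolist(),g[262,312:324].tolist(),g[290:304,276].tolist())
for p in((278,267.5),(258,246),(298,246)): print(p,onz('wrist',o,p,.092))
R=Ro.from_euler('xyz',o['tcp_rot']).as_matrix();p=o['tcp_pos']
for h in(-.005,.003):print(h,[proj('wrist',o,p+R@[a,b,h]).round(1).tolist() for a,b in((.02,0),(-.02,0),(0,.02),(0,-.02),(.032,0))])
E
```

```text
[189, 189, 189, 189, 189, 188, 174, 87, 36, 30, 32, 32, 32, 32, 33, 33, 32, 32, 32, 32, 32, 32, 31, 33, 32, 31, 32, 32, 32, 32, 32, 33, 31, 32, 33, 32, 33, 33, 33, 32, 32, 32, 30, 32, 32, 33, 32, 32, 37, 89, 179, 188, 188, 189]
[73, 72, 74, 74, 73, 75, 74, 73, 73, 72, 72, 68, 56, 58, 63, 64, 64, 65, 64, 64]
[22, 21, 22, 21, 22, 21, 19, 22, 27, 31, 31, 31, 33, 32, 32, 32]
[23, 22, 22, 22, 21, 21, 19, 51, 126, 149, 151, 149, 138, 76] [65, 65, 64, 64, 64, 62, 59, 34, 15, 20, 21, 21] [64, 64, 64, 64, 64, 64, 64, 63, 50, 23, 17, 18, 17, 20]
(278, 267.5) [ 0.49329442 -0.23444445  0.092     ]
(258, 246) [ 0.48245915 -0.22085692  0.092     ]
(298, 246) [ 0.50493491 -0.22151623  0.092     ]
-0.005 [[280.8, 232.5], [280.6, 307.4], [321.9, 271.3], [239.5, 271.3], [280.9, 207.8]]
0.003 [[280.7, 226.9], [280.6, 298.8], [319.9, 264.1], [241.3, 264.0], [280.8, 203.3]]
```

Sleeve top spans columns 257–299, with its near edge at row 267. That puts its centre under the spacer's bore to within 1 mm. Lowering.

```bash
python3 -m creep '0 0 .015 0;0 0 .015 0;0 0 .015 0;0 0 .010 0;0 0 0 0;0 0 0 0' 
python3 -m creep '0 0 .003 0;0 0 .002 0;0 0 0 0'
python3 -m creep '0 0 .002 0;0 0 0 0;0 0 0 0'
```

```text
time: 28.92
tcp_pos: [0.4949, -0.2242, 0.0585]
tcp_rot: [3.141, 0.0, 1.54]
wrist_force: [-0.1, 0.3, 0.2]
grip_width: 0.0618
finger_force: 20.0
time: 29.3
tcp_pos: [0.4946, -0.2238, 0.0532]
tcp_rot: [-3.141, -0.0, 1.54]
wrist_force: [0.3, 0.6, 0.1]
grip_width: 0.0621
finger_force: 20.0
time: 29.68
tcp_pos: [0.4947, -0.2239, 0.0512]
tcp_rot: [3.142, 0.0, 1.54]
wrist_force: [0.6, 0.2, -1.0]
grip_width: 0.062
finger_force: 20.0
```

```bash
python3 -m creep '.0005 0 .001 0;0 0 0 0;0 0 0 0' 
python3 -m creep '0 0 .001 0;0 0 0 0'
python3 -m creep '0 0 .001 0;0 0 0 0'
```

```text
time: 30.05
tcp_pos: [0.4947, -0.2234, 0.0502]
tcp_rot: [-3.142, 0.0, 1.54]
wrist_force: [-0.3, -0.1, -0.3]
grip_width: 0.062
finger_force: 20.0
time: 30.3
tcp_pos: [0.4948, -0.2235, 0.0493]
tcp_rot: [3.141, 0.0, 1.54]
wrist_force: [-0.3, -0.2, 0.0]
grip_width: 0.0617
finger_force: 20.0
time: 30.55
tcp_pos: [0.4948, -0.2235, 0.0491]
tcp_rot: [3.141, -0.001, 1.54]
wrist_force: [-3.0, 2.2, 12.1]
grip_width: 0.0619
finger_force: 20.0
```

```bash
python3 -m creep '0 0 -.001 0;0 0 0 0;0 0 0 0;0 0 0 0' .074
python3 -m creep '0 0 -.02 0;0 0 -.04 0;0 0 -.05 0;0 0 -.05 0;.052 -.0185 0 0;.052 -.0185 0 0;.051 -.0185 0 0;0 0 0 0;0 0 0 0' .08
python3 -c "
from h import *
o=rings();print(o['tcp_pos'])"
```

```text
time: 31.05
tcp_pos: [0.4946, -0.2234, 0.0491]
tcp_rot: [-3.141, 0.0, 1.54]
wrist_force: [0.3, 0.2, -0.2]
grip_width: 0.0739
finger_force: 0.0
time: 32.17
tcp_pos: [0.4445, -0.0674, 0.2101]
tcp_rot: [3.14, 0.0, 1.54]
wrist_force: [0.4, -0.2, 0.7]
grip_width: 0.0801
finger_force: 0.0
px [277.  116.9] centre [0.444 0.004] axes mm [61.5 62.7]
px [381.1 113.2] centre [0.5523 0.0045] axes mm [62.5 64.1]
px [442.  15.] centre [0.6056 0.094 ] axes mm [ 30.2 112.1]
px [299.2   4. ] centre [0.4684 0.1075] axes mm [ 8.5 43.9]
[ 0.44448941 -0.06741127  0.21013967]
```

```bash
python3 -m creep '.0357 -.001 0 0;.0357 -.001 .03 0;0 0 .06 0;0 0 .06 0;0 0 .04 0;0 0 0 0;0 0 0 0' 
python3 -m creep '0 0 .010 0;0 0 .0055 0;0 0 0 0;0 0 0 0'
```

```text
time: 33.1
tcp_pos: [0.4454, 0.0036, 0.0204]
tcp_rot: [3.14, 0.0, 1.538]
wrist_force: [0.3, -0.3, -0.0]
grip_width: 0.0799
finger_force: 0.0
time: 33.6
tcp_pos: [0.4443, 0.0047, 0.0039]
tcp_rot: [3.141, -0.0, 1.54]
wrist_force: [-0.1, -0.2, -0.2]
grip_width: 0.0805
finger_force: 0.0
```

```bash
python3 -m creep '0 0 0 0;0 0 0 0;0 0 0 0;0 0 0 0' .055 20
python3 -m creep '0 0 -.02 0;0 0 -.05 0;0 0 -.05 0;0 0 0 0;-.0452 .0114 0 0;-.0452 .0114 0 0;-.0452 .0114 0 0;-.0452 .0114 0 0;-.0452 .0114 0 0;0 0 0 0;0 0 0 0'
cat >> h.py <<'E'
def held(zs=.092):
    o,im=snap('wrist');g=cv2.cvtColor(im,cv2.COLOR_RGB2GRAY)
    R=Ro.from_euler('xyz',o['tcp_rot']).as_matrix();p=o['tcp_pos']
    print(p.round(4),'col280 195-240:',g[195:240:1,280].tolist(),'256-304',g[256:304:1,284].tolist())
    print('row264 232-246',g[264,232:246].tolist(),'312-326',g[264,312:326].tolist())
    print('row246 250-304',g[246,250:304].tolist())
    for q in((278,267.5),(258,246),(298,246)): print(q,onz('wrist',o,q,zs)[:2].round(4))
E
python3 -c "
from h import *
held()"
```

```text
time: 34.1
tcp_pos: [0.4443, 0.0047, 0.0038]
tcp_rot: [3.141, -0.0, 1.54]
wrist_force: [0.0, -0.2, 2.2]
grip_width: 0.0626
finger_force: 20.0
time: 35.48
tcp_pos: [0.4933, -0.2219, 0.1225]
tcp_rot: [-3.139, -0.001, 1.54]
wrist_force: [-0.3, -0.6, -0.8]
grip_width: 0.0626
finger_force: 20.0
[ 0.4933 -0.2219  0.1225] col280 195-240: [24, 50, 78, 82, 83, 84, 89, 137, 188, 179, 124, 41, 20, 24, 31, 37, 32, 28, 25, 23, 24, 24, 24, 24, 24, 24, 24, 24, 23, 22, 23, 22, 22, 23, 22, 21, 24, 32, 33, 33, 33, 32, 33, 32, 33] 256-304 [32, 33, 32, 35, 53, 74, 70, 50, 35, 53, 64, 65, 67, 67, 67, 66, 66, 66, 66, 66, 66, 66, 66, 66, 67, 67, 66, 67, 67, 66, 67, 67, 67, 67, 67, 67, 66, 66, 66, 66, 65, 65, 64, 52, 23, 18, 19, 19]
row264 232-246 [23, 23, 22, 22, 22, 20, 15, 32, 89, 147, 152, 153, 153, 154] 312-326 [66, 66, 66, 68, 85, 137, 136, 50, 12, 18, 22, 23, 23, 23]
row246 250-304 [23, 23, 24, 23, 23, 24, 23, 23, 23, 24, 23, 26, 30, 32, 34, 34, 33, 32, 33, 32, 33, 33, 32, 33, 33, 33, 33, 33, 33, 33, 33, 33, 33, 33, 33, 34, 33, 33, 33, 33, 32, 32, 32, 33, 33, 35, 34, 33, 33, 33, 30, 24, 24, 23]
(278, 267.5) [ 0.4913 -0.2373]
(258, 246) [ 0.4799 -0.223 ]
(298, 246) [ 0.5036 -0.2237]
```

```bash
python3 -m creep '-.0005 .0008 .015 0;0 0 .015 0;0 0 .015 0;0 0 .013 0;0 0 0 0;0 0 0 0' 
python3 -m creep '0 0 .003 0;0 0 .001 0;0 0 0 0'
```

```text
time: 36.28
tcp_pos: [0.4951, -0.2238, 0.0659]
tcp_rot: [3.141, 0.0, 1.54]
wrist_force: [-0.4, -1.3, -0.2]
grip_width: 0.0628
finger_force: 20.0
time: 36.65
tcp_pos: [0.495, -0.2235, 0.0618]
tcp_rot: [3.141, 0.0, 1.54]
wrist_force: [-0.6, 0.3, 0.0]
grip_width: 0.0631
finger_force: 20.0
```

```bash
python3 -m creep '.001 -.0006 .002 0;0 0 0 0;0 0 0 0' 
python3 -m creep '0 0 .001 0;0 0 0 0'
python3 -m creep '0 0 .001 0;0 0 0 0'
python3 -m creep '0 0 .0005 0;0 0 0 0'
```

```text
time: 37.02
tcp_pos: [0.4944, -0.2225, 0.0597]
tcp_rot: [3.142, 0.0, 1.54]
wrist_force: [-0.9, -0.3, -0.5]
grip_width: 0.0627
finger_force: 20.0
time: 37.28
tcp_pos: [0.4944, -0.2225, 0.0587]
tcp_rot: [-3.142, -0.0, 1.54]
wrist_force: [-0.2, 0.0, -0.5]
grip_width: 0.0634
finger_force: 20.0
time: 37.52
tcp_pos: [0.4945, -0.2225, 0.0579]
tcp_rot: [3.141, -0.0, 1.54]
wrist_force: [-1.0, 1.0, 2.0]
grip_width: 0.0624
finger_force: 20.0
time: 37.78
tcp_pos: [0.4945, -0.2226, 0.0578]
tcp_rot: [3.141, -0.0, 1.54]
wrist_force: [-2.6, 1.2, 6.7]
grip_width: 0.0629
finger_force: 20.0
```

```bash
python3 -m creep '0 0 -.001 0;0 0 0 0;0 0 0 0;0 0 0 0' .074
python3 -m creep '0 0 -.02 0;0 0 -.04 0;0 0 -.05 0;0 0 -.04 0;.0523 .018 0 0;.0523 .018 0 0;.0523 .018 0 0;0 0 0 0;0 0 0 0' .08
python3 -c "
from h import *
o=rings();print(o['tcp_pos'])"
```

```text
time: 38.28
tcp_pos: [0.4944, -0.2225, 0.0581]
tcp_rot: [-3.141, 0.0, 1.54]
wrist_force: [-0.6, 0.2, -0.4]
grip_width: 0.0738
finger_force: 0.0
time: 39.4
tcp_pos: [0.5531, -0.068, 0.2091]
tcp_rot: [3.141, 0.001, 1.54]
wrist_force: [-0.5, -0.3, -0.3]
grip_width: 0.0801
finger_force: 0.0
px [277.8 115.9] centre [0.5532 0.0043] axes mm [62.2 63.4]
px [469.6 103. ] centre [ 0.7583 -0.018 ] axes mm [ 30.3 394.6]
px [328.7  16.5] centre [0.6048 0.0949] axes mm [34.2 87.1]
px [186.9   5.1] centre [0.4701 0.1087] axes mm [10.7 49.2]
[ 0.55306358 -0.06804123  0.2091088 ]
```

```bash
python3 -m creep '.0359 -.001 0 0;.0359 -.001 .03 0;0 0 .06 0;0 0 .06 0;0 0 .04 0;0 0 0 0;0 0 0 0' 
python3 -m creep '0 0 .010 0;0 0 .005 0;0 0 0 0;0 0 0 0'
python3 -m creep '0 0 0 0;0 0 0 0;0 0 0 0;0 0 0 0' .055 20
```

```text
time: 40.33
tcp_pos: [0.5546, 0.0032, 0.02]
tcp_rot: [3.139, 0.0, 1.538]
wrist_force: [0.2, -0.1, 0.7]
grip_width: 0.0799
finger_force: 0.0
time: 40.83
tcp_pos: [0.5536, 0.0045, 0.0034]
tcp_rot: [3.141, -0.0, 1.54]
wrist_force: [-0.4, -0.1, -0.1]
grip_width: 0.08
finger_force: 0.0
time: 41.32
tcp_pos: [0.5536, 0.0045, 0.0033]
tcp_rot: [3.141, -0.0, 1.54]
wrist_force: [0.5, 0.6, 1.9]
grip_width: 0.0636
finger_force: 20.0
```

```bash
python3 -m creep '0 0 -.02 0;0 0 -.05 0;0 0 -.05 0;0 0 0 0;-.0457 -.0104 0 0;-.0457 -.0104 0 0;-.0457 -.0104 0 0;-.0457 -.0104 0 0;-.0457 -.0104 0 0;0 0 0 0;0 0 0 0;0 0 0 0'
python3 -c "
from h import *
held()"
```

```text
time: 42.82
tcp_pos: [0.4948, -0.2206, 0.123]
tcp_rot: [-3.141, -0.001, 1.542]
wrist_force: [0.0, 0.2, -0.7]
grip_width: 0.0629
finger_force: 20.0
[ 0.4948 -0.2206  0.123 ] col280 195-240: [24, 23, 23, 23, 22, 28, 57, 82, 81, 67, 32, 20, 22, 29, 37, 36, 31, 27, 25, 25, 25, 25, 25, 24, 24, 25, 24, 24, 22, 23, 22, 22, 22, 22, 22, 33, 57, 74, 63, 37, 33, 32, 33, 33, 33] 256-304 [33, 33, 33, 33, 33, 34, 52, 72, 66, 41, 16, 11, 12, 12, 20, 42, 64, 67, 67, 67, 67, 67, 66, 66, 66, 67, 67, 67, 67, 67, 67, 67, 67, 68, 67, 66, 67, 65, 65, 66, 65, 66, 60, 42, 21, 18, 19, 20]
row264 232-246 [23, 23, 23, 22, 21, 21, 14, 33, 92, 148, 153, 154, 154, 153] 312-326 [67, 65, 63, 62, 77, 125, 137, 55, 15, 17, 22, 23, 23, 23]
row246 250-304 [24, 23, 23, 23, 23, 24, 19, 17, 19, 29, 32, 33, 34, 34, 34, 33, 33, 32, 33, 33, 33, 32, 33, 33, 32, 33, 33, 33, 34, 34, 33, 33, 33, 34, 34, 33, 34, 33, 33, 33, 32, 32, 33, 34, 34, 34, 33, 31, 28, 18, 17, 18, 21, 23]
(278, 267.5) [ 0.4929 -0.2362]
(258, 246) [ 0.4814 -0.2219]
(298, 246) [ 0.5052 -0.2225]
```

```bash
python3 -m creep '-.001 0 .015 0;0 0 .015 0;0 0 .015 0;0 0 .007 0;0 0 0 0;0 0 0 0;0 0 0 0' 
python3 -m creep '0 0 .001 0;0 0 0 0'
```

```text
time: 43.75
tcp_pos: [0.4947, -0.2234, 0.0717]
tcp_rot: [3.141, 0.0, 1.54]
wrist_force: [-0.3, 0.5, -0.9]
grip_width: 0.0632
finger_force: 20.0
time: 44.0
tcp_pos: [0.4944, -0.2233, 0.0703]
tcp_rot: [3.141, 0.0, 1.54]
wrist_force: [-0.2, -0.2, -0.8]
grip_width: 0.0628
finger_force: 20.0
```

```bash
python3 -m creep '.0007 0 .003 0;0 0 0 0;0 0 0 0' 
python3 -m creep '0 0 .001 0;0 0 0 0'
python3 -m creep '0 0 .001 0;0 0 0 0'
python3 -m creep '0 0 .0005 0;0 0 0 0'
```

```text
time: 44.38
tcp_pos: [0.4944, -0.2226, 0.0672]
tcp_rot: [-3.141, -0.0, 1.54]
wrist_force: [-0.8, 0.2, -0.8]
grip_width: 0.0634
finger_force: 20.0
time: 44.62
tcp_pos: [0.4944, -0.2226, 0.0662]
tcp_rot: [-3.142, -0.0, 1.54]
wrist_force: [0.0, -0.5, -0.3]
grip_width: 0.0629
finger_force: 20.0
time: 44.88
tcp_pos: [0.4945, -0.2226, 0.0653]
tcp_rot: [3.141, -0.0, 1.54]
wrist_force: [-0.1, -0.3, 1.2]
grip_width: 0.0628
finger_force: 20.0
time: 45.12
tcp_pos: [0.4945, -0.2227, 0.0652]
tcp_rot: [3.141, -0.0, 1.54]
wrist_force: [-1.9, 0.3, 6.4]
grip_width: 0.0631
finger_force: 20.0
```

```bash
python3 -m creep '0 0 -.001 0;0 0 0 0;0 0 0 0;0 0 0 0' .074
python3 -m creep '0 0 -.02 0;0 0 -.04 0;0 0 -.05 0;0 0 -.03 0;.0469 -.009 0 0;.0469 -.009 0 0;.0469 -.009 0 0;.0469 -.009 0 0;.0469 -.009 0 0;.0469 -.009 0 0;0 0 0 0;0 0 0 0' .074
python3 -c "
from h import *
o=rings('w8.png',.006,95);print(o['tcp_pos'])
_,t=snap('top','t2.png')
a=np.hstack([cv2.imread('pics/w8.png')[:,:],cv2.imread('pics/t2.png')])
cv2.imwrite('pics/c2.png',cv2.resize(a,(800,300),interpolation=cv2.INTER_AREA))"
```

```text
time: 45.62
tcp_pos: [0.4943, -0.2226, 0.0656]
tcp_rot: [-3.141, -0.0, 1.54]
wrist_force: [0.0, -0.6, -0.1]
grip_width: 0.0742
finger_force: 0.0
time: 47.12
tcp_pos: [0.4492, 0.0597, 0.2057]
tcp_rot: [3.142, 0.0, 1.54]
wrist_force: [-0.9, -0.9, -0.2]
grip_width: 0.0738
finger_force: 0.0
px [544.9 219.2] centre [0.748  0.0106] axes mm [36.6 72.2]
px [297.2 114.3] centre [0.4693 0.1328] axes mm [60.6 69.1]
px [440.6 137.4] centre [0.6196 0.0955] axes mm [124.6 221.9]
px [541.8  67. ] centre [0.7132 0.1703] axes mm [40.5 78.7]
px [196.2  50.4] centre [0.3716 0.1938] axes mm [ 89.7 127.8]
px [ 93.2 100.2] centre [0.2637 0.1421] axes mm [138.  248.6]
[0.44915477 0.05967404 0.20573245]
```

View pics/c2.png

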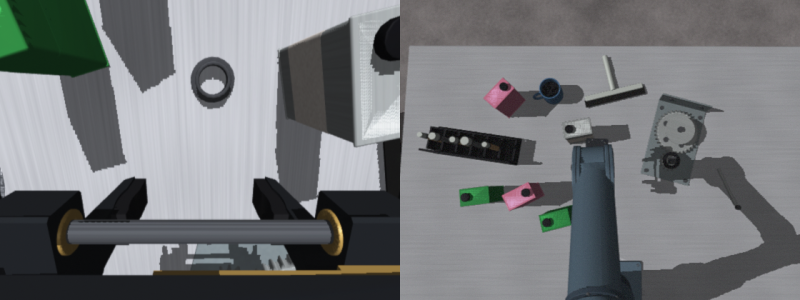

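The pressure plate, at (212,80) in the left half of the picture, was knocked about 27 mm towards +x. The spacer stack on the pinion looks concentric in the top view, and no fourth spacer is visible.

```bash
python3 - <<'E'
from h import *
o=robot.get_obs();g=cv2.cvtColor(cv2.imread('pics/w8.png'),cv2.COLOR_BGR2GRAY)
print(g[74:156:3,258:338:3])
cv2.imwrite('pics/w8c.png',cv2.resize(cv2.imread('pics/w8.png')[70:160,250:345],None,fx=6,fy=6,interpolation=cv2.INTER_CUBIC))
E
```

```text
[[206 206 199 207 198 196 201 194 202 201 202 199 199 198 199 200 200 193
  198 203 201 200 201 201 198 197 202]
 [205 206 200 206 198 196 201 194 202 201 202 200 199 197 199 200 200 194
  198 202 202 200 202 202 197 197 202]
 [206 206 200 206 199 195 201 194 201 200 181 130  99  91  96 111 146 190
  198 203 201 200 202 202 197 198 202]
 [205 207 200 207 200 196 202 194 176  89  77  76  73  74  75  73  73  78
  130 199 201 201 203 202 197 198 202]
 [203 207 201 206 200 196 199 119  78  76  74  76  79  87  87  75  72  73
   73  88 198 201 202 202 197 198 203]
 [203 207 201 206 201 195 109  77  74  76  80  69  65  57  60  67  69  76
   73  73  77 186 203 203 197 198 203]
 [203 208 202 206 202 139  76  75  79  75  56  38  59  64  59  43  31  58
   73  74  71  87 203 202 197 199 202]
 [202 208 202 206 191  77  75  69  73  40  77  88  87  86  87  88  84  36
   45  73  71  73 146 202 197 199 203]
 [201 208 202 206 105  75  67  74  54  87  88  89  87  86  87  87  88  84
   36  55  74  70  74 201 198 200 202]
 [201 208 203 202  74  73  68  62  83  89  88  89  87  86  87  88  88  85
   82  24
[... 1364 characters left out ...]
 206 204 203 205 203]
 [199 207 208 204 210 203 151  86  81  48  32  31  30  31  31  29  30  44
   85  90 195 201 205 203 202 205 203]
 [200 207 208 204 211 204 204 180  87  91  86  67  60  59  58  83  87  87
   89 108 202 202 206 204 203 205 203]
 [200 206 208 204 210 204 204 199 108  91  89  90  89  87  89  89  90  87
  101 201 202 202 205 203 203 206 203]
 [201 205 208 204 210 203 205 200 199 149 145  89  90  88  89  89  90 144
  157 204 203 202 205 204 204 206 203]
 [202 205 208 205 210 205 204 201 199 207 202 147 147 156 198 199 200 201
  202 205 202 202 205 204 205 206 203]
 [202 204 207 205 210 205 204 201 200 208 203 206 204 202 202 204 205 201
  203 204 202 203 206 204 205 206 203]]
```

View pics/w8c.png

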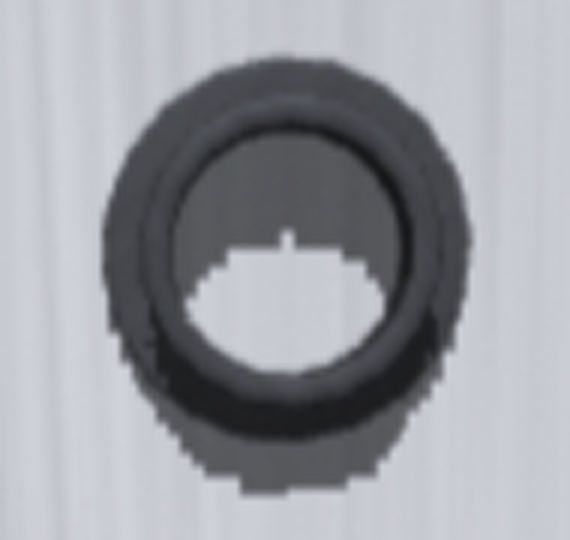

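Collar up. The ring's outer edge in the crop runs from column 103 to 470 with its top at row 57. The collar's bore rim runs from column 172 to 408 and row 125 to 378.

```bash
python3 - <<'E'
from h import *
o=robot.get_obs()
f=lambda u,v,z:onz('wrist',o,(250+u/6,70+v/6),z)[:2]
print('ring',(f(103,243,.006)+f(470,243,.006))/2,np.linalg.norm(f(103,243,.006)-f(470,243,.006)),'top edge',f(287,57,.006)-[0,.032])
print('bore',(f(172,250,.02)+f(408,250,.02))/2,np.linalg.norm(f(172,250,.02)-f(408,250,.02)),'bottom',f(288,125,.02),f(288,376,.02))
plan(.4693,.1305,.012,1.54)
E
```

```text
ring [0.4702689  0.13673507] 0.0629917002742399 top edge [0.4708395  0.13446507]
bore [0.47004388 0.13536884] 0.03890637188296515 bottom [0.47002788 0.15474862] [0.46938556 0.11516765]
turn -0.003 shift before turn [0.0723 0.0175 0.1937] after turn [0.0723 0.0177 0.1937]
```

The tin stands too near the knocked plate for the gripper's body, so I'll return the tin first.

```bash
python3 -m creep '0 0 -.03 0;.0249 .05 0 0;.0249 .05 0 0;.0249 .05 0 0;0 0 0 -.11;0 0 0 -.11;0 0 0 0;0 0 0 0' .088 25
python3 -c "
from h import *
o,im=snap('wrist','w9.png');print(o['tcp_pos'],o['tcp_rot']);plan(.601,.13,.1268,1.76)"
```

```text
time: 48.22
tcp_pos: [0.6015, 0.1294, 0.2358]
tcp_rot: [3.142, 0.0, 1.756]
wrist_force: [0.8, -0.4, 0.2]
grip_width: 0.0879
finger_force: 0.0
[0.60148688 0.12941861 0.23575658] [3.14158125e+00 1.49172998e-04 1.75634786e+00]
turn -0.003 shift before turn [ 0.0004 -0.0004  0.109 ] after turn [ 0.0004 -0.0004  0.109 ]
```

```bash
python3 -m creep '0 0 .05 0;0 0 .05 0;0 0 .009 0;0 0 0 0;0 0 0 0'
python3 -m creep '0 0 0 0;0 0 0 0;0 0 0 0;0 0 0 0;0 0 0 0;0 0 -.03 0;0 0 -.03 0;0 0 0 0' .04 25
python3 -m creep '.0476 -.0176 0 0;.0476 -.0176 0 0;.0476 -.0176 0 0;.0476 -.0176 0 0;0 0 0 0;0 0 0.03 0;0 0 .025 0;0 0 0 0;0 0 0 0;0 0 0 0'
```

```text
time: 48.9
tcp_pos: [0.603, 0.1306, 0.1289]
tcp_rot: [3.138, -0.0, 1.759]
wrist_force: [-0.2, 0.7, 0.2]
grip_width: 0.0882
finger_force: 0.0
time: 49.9
tcp_pos: [0.6023, 0.1304, 0.1877]
tcp_rot: [3.139, -0.0, 1.76]
wrist_force: [-0.1, 0.2, -6.4]
grip_width: 0.0579
finger_force: 25.0
time: 51.15
tcp_pos: [0.4968, 0.3041, 0.1323]
tcp_rot: [3.141, -0.0, 1.76]
wrist_force: [1.1, -0.7, -6.5]
grip_width: 0.058
finger_force: 25.0
```

```bash
python3 -m creep '0 0 .003 0;0 0 .001 0;0 0 0 0'
python3 -m creep '0 0 .001 0;0 0 0 0'
python3 -m creep '0 0 .001 0;0 0 0 0'
```

```text
time: 51.52
tcp_pos: [0.4964, 0.3041, 0.1277]
tcp_rot: [-3.141, 0.0, 1.76]
wrist_force: [-0.2, -0.8, -5.8]
grip_width: 0.0576
finger_force: 25.0
time: 51.78
tcp_pos: [0.4965, 0.3042, 0.1267]
tcp_rot: [3.142, -0.0, 1.76]
wrist_force: [1.0, 0.1, -6.5]
grip_width: 0.0578
finger_force: 25.0
time: 52.02
tcp_pos: [0.4966, 0.3045, 0.1265]
tcp_rot: [3.141, -0.001, 1.76]
wrist_force: [-2.3, -1.0, 3.7]
grip_width: 0.0577
finger_force: 25.0
```

```bash
python3 -m creep '0 0 0 0;0 0 0 0;0 0 0 0;0 0 -.05 0;0 0 -.05 0;0 0 0 0' .088
python3 -m creep '-.0466 -.0164 0 0;-.0466 -.0164 0 0;-.0466 -.0164 0 0;-.0466 -.0164 0 0;-.0466 -.0164 0 0;0 0 0 .11;0 0 0 .11;0 0 0.02 0;0 0 0 0;0 0 0 0' .074
python3 -c "
from h import *
o=rings('w10.png',.006,95);print(o['tcp_pos'],o['tcp_rot'])
print(proj('wrist',o,[.470,.1348,.02]))
g=cv2.cvtColor(cv2.imread('pics/w10.png'),cv2.COLOR_BGR2GRAY)
u,v=proj('wrist',o,[.470,.1348,.006]).astype(int)
print(u,v,g[v-1,u-45:u+45].tolist(),g[v-45:v+40,u].tolist())"
```

```text
time: 52.78
tcp_pos: [0.4989, 0.3053, 0.2296]
tcp_rot: [3.135, -0.003, 1.76]
wrist_force: [0.1, -0.6, 0.7]
grip_width: 0.0878
finger_force: 0.0
time: 54.02
tcp_pos: [0.4596, 0.0598, 0.2057]
tcp_rot: [-3.141, 0.0, 1.54]
wrist_force: [-0.7, -0.1, -0.3]
grip_width: 0.074
finger_force: 0.0
px [536.1 185.6] centre [0.742  0.0456] axes mm [ 42.4 170.7]
px [552.  72.] centre [0.7348 0.1648] axes mm [ 16.  121.3]
px [310.6  75.9] centre [0.493  0.1651] axes mm [ 95.  156.6]
px [185.7  50.4] centre [0.3717 0.1942] axes mm [ 89.4 129.8]
px [83.  96.6] centre [0.2645 0.1458] axes mm [131.1 259.8]
[0.4596224  0.05976489 0.20571219] [-3.14123480e+00  3.82391684e-04  1.53976941e+00]
[288.20373884 113.57489598]
287 113 [184, 186, 187, 185, 183, 179, 179, 182, 188, 189, 188, 187, 184, 181, 168, 88, 63, 64, 63, 62, 59, 50, 58, 60, 59, 54, 43, 72, 74, 75, 77, 78, 79, 79, 78, 89, 135, 174, 179, 179, 177, 176, 176, 176, 175, 176, 178, 176, 176, 176, 164, 92, 78, 78, 77, 75, 75, 74, 75, 76, 76, 76, 77, 76, 65, 26, 23, 26, 26, 27, 25, 26, 28, 27, 27, 31, 51, 73, 76, 76, 75, 77, 78, 77, 77, 77, 77, 75, 77, 77] [75, 75, 75, 74, 75, 75, 75, 76, 75, 75, 75, 73, 67, 62, 60, 61, 64, 69, 75, 72, 63, 54, 41, 27, 48, 73, 76, 75, 75, 75, 76, 76, 75, 75, 75, 75, 75, 75, 76, 75, 76, 86, 104, 137, 176, 180, 180, 180, 180, 180, 179, 180, 180, 180, 180, 180, 180, 181, 180, 181, 181, 181, 180, 168, 126, 74, 72, 66, 55, 43, 29, 28, 26, 26, 27, 40, 65, 75, 77, 77, 77, 77, 76, 83, 127]
```

The plate is still at its last position (edges at columns 257–318). Picking it by the collar.

```bash
python3 -m creep '.0376 .004 0 0;.0376 .004 .03 0;0 0 .06 0;0 0 .06 0;0 0 .025 0;0 0 0 0;0 0 0 0;0 0 0 0' 
python3 -m creep '0 0 .010 0;0 0 .008 0;0 0 0 0;0 0 0 0'
```

```text
time: 55.08
tcp_pos: [0.4712, 0.1353, 0.0322]
tcp_rot: [3.139, -0.001, 1.54]
wrist_force: [0.3, -0.5, 0.6]
grip_width: 0.0741
finger_force: 0.0
time: 55.58
tcp_pos: [0.47, 0.1347, 0.0126]
tcp_rot: [-3.141, 0.0, 1.54]
wrist_force: [0.5, -0.7, -0.3]
grip_width: 0.0737
finger_force: 0.0
```

```bash
python3 -m creep '0 0 .0035 0;0 0 0 0;0 0 0 0' 
python3 -m creep '0 0 0 0;0 0 0 0;0 0 0 0;0 0 0 0;0 0 0 0' .04 25
python3 -m creep '0 0 -.02 0;0 0 -.05 0;0 0 -.05 0;-.0509 .0051 0 0;-.0509 .0051 0 0;-.0509 .0051 0 0;-.0509 .0051 0 0;-.0509 .0051 0 0;-.0509 .0051 0 0;-.0509 .0051 0 0;0 0 0 0;0 0 0 0' 
python3 -c "
from h import *
o,im=snap('wrist','w11.png')
R=Ro.from_euler('xyz',o['tcp_rot']).as_matrix();p=o['tcp_pos'];print(p)
for h in(.003,.009,-.011):print(h,[proj('wrist',o,p+R@[a,b,h]).round(1).tolist() for a,b in((.02,0),(-.02,0),(0,.02),(0,-.02),(.032,0),(0,.032),(0,-.032))])
print(proj('wrist',o,[.494,-.2224,.092]))
cv2.imwrite('pics/w11c.png',cv2.resize(im[180:320,180:380,::-1],None,fx=4,fy=4,interpolation=cv2.INTER_CUBIC))"
```

```text
time: 55.95
tcp_pos: [0.47, 0.1348, 0.0093]
tcp_rot: [3.142, -0.0, 1.54]
wrist_force: [0.6, 0.3, -0.6]
grip_width: 0.0741
finger_force: 0.0
time: 56.58
tcp_pos: [0.4701, 0.1348, 0.0093]
tcp_rot: [3.141, -0.0, 1.54]
wrist_force: [-0.7, 0.3, 0.9]
grip_width: 0.0492
finger_force: 25.0
time: 58.08
tcp_pos: [0.4942, -0.2216, 0.1288]
tcp_rot: [-3.14, -0.001, 1.54]
wrist_force: [0.1, 0.8, -0.7]
grip_width: 0.0497
finger_force: 25.0
[ 0.494243   -0.22157316  0.12876296]
0.003 [[280.7, 226.9], [280.6, 298.8], [319.9, 264.1], [241.3, 264.0], [280.8, 203.3], [343.5, 264.1], [217.8, 264.0]]
0.009 [[280.7, 223.0], [280.5, 292.8], [318.5, 259.1], [242.6, 259.1], [280.7, 200.2], [341.3, 259.1], [219.9, 259.0]]
-0.011 [[280.9, 237.1], [280.7, 314.5], [323.6, 277.3], [237.9, 277.2], [280.9, 211.5], [349.2, 277.3], [212.3, 277.2]]
[280.10654497 241.12838645]
```

View pics/w11c.png

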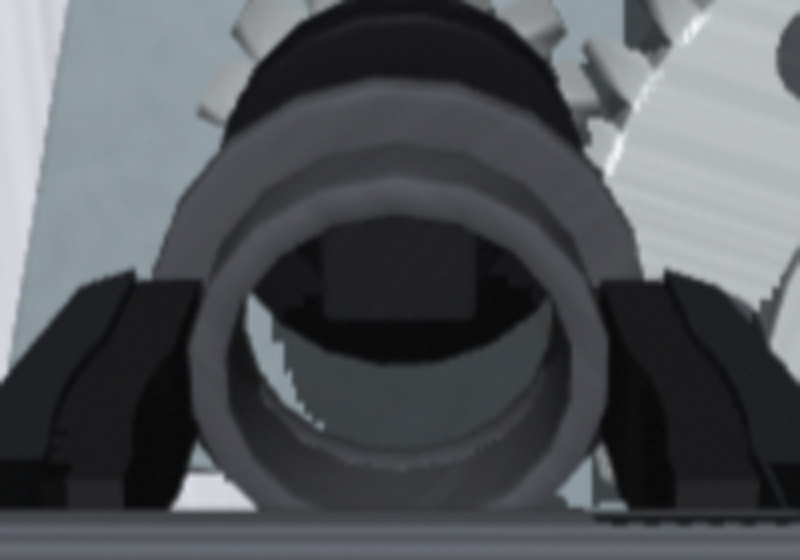

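The plate hangs level with its collar up. Its bore is centred at about column 280, with the sleeve seen through it at column 280 too. Lowering.

```bash
python3 -m creep '-.001 0 .012 0;0 0 .010 0;0 0 .010 0;0 0 .007 0;0 0 0 0;0 0 0 0;0 0 0 0' 
python3 -m creep '0 0 .001 0;0 0 0 0'
```

```text
time: 59.0
tcp_pos: [0.4949, -0.2236, 0.0906]
tcp_rot: [3.141, 0.0, 1.54]
wrist_force: [-0.2, 0.3, -0.6]
grip_width: 0.0492
finger_force: 25.0
time: 59.25
tcp_pos: [0.4947, -0.2234, 0.0893]
tcp_rot: [3.141, -0.0, 1.54]
wrist_force: [0.1, 0.2, -0.5]
grip_width: 0.0495
finger_force: 25.0
```

```bash
python3 -m creep '0 -.0004 .004 0;0 0 .003 0;0 0 0 0;0 0 0 0' 
python3 -m creep '0 0 .001 0;0 0 0 0;0 0 .001 0;0 0 0 0'
python3 -m creep '0 0 .001 0;0 0 0 0'
python3 -m creep '0 0 .0005 0;0 0 0 0'
```

```text
time: 59.75
tcp_pos: [0.4943, -0.2235, 0.0822]
tcp_rot: [-3.142, 0.0, 1.54]
wrist_force: [-0.5, -0.6, -1.5]
grip_width: 0.0495
finger_force: 25.0
time: 60.25
tcp_pos: [0.4942, -0.2234, 0.0802]
tcp_rot: [-3.142, -0.0, 1.54]
wrist_force: [0.3, 0.9, -1.9]
grip_width: 0.0493
finger_force: 25.0
time: 60.5
tcp_pos: [0.4943, -0.2234, 0.0793]
tcp_rot: [3.141, -0.0, 1.54]
wrist_force: [0.8, -0.4, 0.3]
grip_width: 0.0495
finger_force: 25.0
time: 60.75
tcp_pos: [0.4944, -0.2235, 0.0792]
tcp_rot: [3.141, -0.0, 1.54]
wrist_force: [-2.2, 1.6, 5.7]
grip_width: 0.0495
finger_force: 25.0
```

```bash
python3 -m creep '0 0 -.001 0;0 0 0 0;0 0 0 0;0 0 0 0' .066
python3 -m creep '0 0 -.02 0;0 0 -.04 0;0 0 -.05 0;0 0 -.03 0;-.05 0 0 0;-.03 0 0 0;0 0 0 0;0 0 0 0;0 0 0 0'
python3 -c "
from h import *
o,im=snap('wrist','w12.png');print(o['tcp_pos'])
print(proj('wrist',o,[.494,-.2224,.092]))
_,s=snap('scene')
a=cv2.resize(im[40:200,180:380],(400,320),interpolation=cv2.INTER_CUBIC);b=cv2.resize(s[130:290,110:310],(400,320),interpolation=cv2.INTER_CUBIC)
c=cv2.resize(s[100:290,320:560],(400,270))
cv2.imwrite('pics/c3.png',np.vstack([np.hstack([a,b]),np.hstack([c,0*c])])[:,:,::-1])"
```

```text
time: 61.25
tcp_pos: [0.4943, -0.2234, 0.0797]
tcp_rot: [-3.142, -0.0, 1.54]
wrist_force: [0.0, -1.0, -0.1]
grip_width: 0.0658
finger_force: 0.0
time: 62.38
tcp_pos: [0.4921, -0.3019, 0.2195]
tcp_rot: [-3.141, -0.001, 1.542]
wrist_force: [-0.0, 0.3, -0.1]
grip_width: 0.0661
finger_force: 0.0
[ 0.49211565 -0.30186722  0.21948415]
[279.70468886 107.64356958]
```

View pics/c3.png

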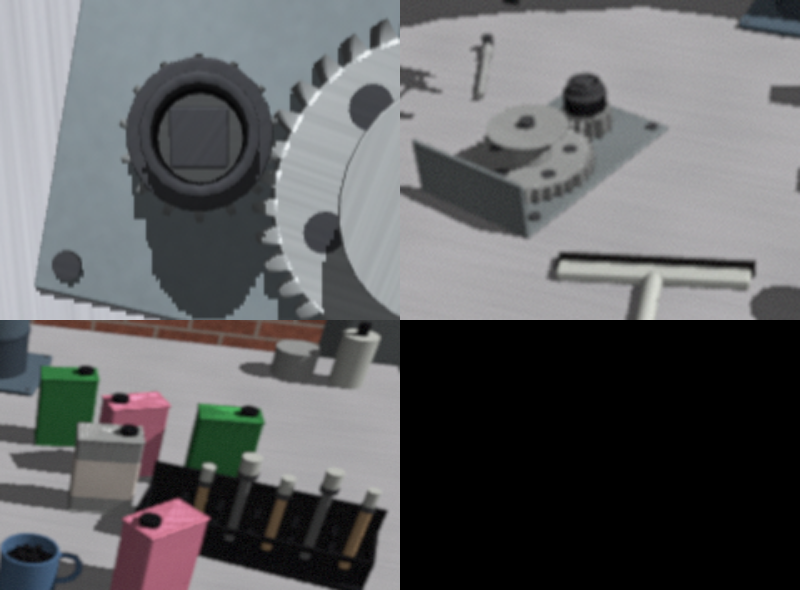

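The sleeve, at (199,138) in the crop, sits centred in the plate's bore at (200,137). The stack is flat, the tin stands upright where it was, and the gripper is clear, so I'm handing in.

```bash
python3 -c "
from cell import robot
print(robot.sign_off())"
```

```text
the job is handed in; nothing more can be done
None
```

The job is handed in, with no verdict returned: the pinion is meshed and fully home, the three spacers found and the pressure plate (collar up) are stacked on its flange, and the tin is back upright where it stood.

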